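# Take the nest of casting rings apart and ring up four crucible formers

### The arm

A 6-joint arm with a two-finger parallel gripper is mounted at the origin on a cart in front of the work surface, level with it; the furniture and walls round the work are solid. World frame = base frame: x ahead of the robot, y to its left, z up, the work surface at z = 0. Lengths are in mm, angles in degrees, forces in N, time in s.
With the tool pointing down it reaches from about 300 to 850 mm from the base axis. Payload 4.2 kg.
Tool frame: the origin (TCP) lies on the centre line of the jaws, within the pads' length; the fingertips stand 11 mm ahead of it and the grasp point (between the pads) lies 8 mm behind it; z points along the fingers, y is the direction in which the jaws open and shut (so a half turn about z gives the same grasp; the last joint's range is limited). The gripper opens to 91 mm and grips with 3 to 60 N. Pads are 32 mm wide; open, the fingers measure 118 mm over their backs; the gripper's body (76 mm by 178 mm) begins 60 mm behind the grasp point.
Start: joints at [-76.031, 18.312, 89.639, -0, 72.044, -1.146], TCP at [149.935, -555.126, 193.376] pointing down, gripper open.
Joint ranges: [-177.97, 177.97], [-48.28, 115.42], [12.27, 149.76], [-77.06, 257.06], [2.81, 150.46], [-146.56, 146.56]. Speed limits (degrees/s): [147.25, 147.25, 180, 180, 180, 180].

### API

Orientations are given as [roll, pitch, yaw] about the fixed x, y, z axes, in that order (R = Rz(yaw) Ry(pitch) Rx(roll)).
In Python, from workcell import env, grab_frame gives the robot as it stands. The module is installed in compiled form; this text tells all that it offers.
- The arm moves only by the tool arm_command, never from a script. Its argument "series" is one flat list of numbers, 6 for each row, row after row: the shift along the world's x, y, z each as a share of 400 mm, from -1 to 1, then the turn, a rotation vector about the world's x, y, z each as a share of 45 degrees, from -1 to 1. A call has 1 to 20 rows; each row shifts and turns the commanded pose from where the row before left it; what a row does not reach is not made up. A row lasts 1/12 s, in which the tool goes at most 41.7 mm and 7.16 degrees, less where a joint would pass 70% of its speed; a pose out of reach is approached as far as the arm can. A call with a number of a shift or a turn outside -1 to 1 is refused whole. A call with a gripper value outside its range is refused whole. "hand" is the opening, from 0 (shut) to 1 (fully open), set as the call begins (left out, the last holds). The fingers move at their own pace and stop on an object; "newtons" is the grip in N (left out, the last holds). Time passes only in rows, so rows that do not move let the fingers close. It gives the time, the measured TCP pose, the force and the opening at its end, in the units of the state.
- env.state(): the state, without advancing time (a new reading comes with each control period).
- grab_frame(name): name is "scene" or "top" or "wrist"; returns a dict with "frame" (420x560x3 uint8, red, green, blue), "intrinsics" (3x3 intrinsics, pixels), "R" (3x3) and "t" (3): a world point X has camera coordinates R X + t; the wrist camera has in their place "tool_from_camera" (4x4, takes a point from camera to tool coordinates, whose origin is the TCP and whose axes are the flange's). Camera axes: x right, y down, z forward; pixel columns grow to the right and rows downward; lengths in mm; the calibration is good to about 2 mm. A picture is of the moment at which its call begins: read the wrist's pose just before it. There is no depth.
- env.job_done(): hands the job in, once; it reports no verdict.
The state is a dict: "time_s": time; "qpos": joint angles; "qvel": joint speeds; "effort": joint torques, N m; "ee_pos": TCP position; "ee_rot": TCP orientation; "force": force on the tool from outside, world axes, zero at the start; "torque": the same for the moment, N m; "gripper_width": finger opening in mm.
Only numpy, scipy, OpenCV 4.12 (cv2) and the standard library are available. Lean on these libraries where they do the work, as an engineer would, in place of code of your own. Each camera call takes 0.05 s, during which the arm holds its last target.

### The job

The four steel casting rings are stacked away one inside the other. Take the nest apart and set every ring upright on the rubber crucible former of its own size, flat down in the groove round the sprue cone, so that all four are ready for investing. Leave the plaster cast and the wax block beside them where they are.

Things in the scene. Friction and masses are not known exactly. Their poses are not given: they have to be found in the camera images.
- ring_68_center (a point): centre (on the axis, half-way up) of the largest casting ring: loose steel tube open at both ends, 68 mm outside, 63.2 mm inside, 48 mm tall, axis z. At the start all four rings stand upright on the blue mat (top at z = 2 mm) one inside the other, about concentric (gaps about 4.6 mm), tops level: only the outermost can be gripped round its outside
- former_68: brick-red rubber crucible former of the 68 mm ring: loose round base on the blue mat, 84 mm across. Origin: centre of its underside, z up. Heights over it: groove floor, where the ring stands, 6 mm (seated ring's centre 30 mm); lip outside the groove 9 mm; plug inside it, 60.2 mm in diameter (1.5 mm clear of the ring all round), up to 11 mm; then a cone narrowing to 15.0 mm at 30 mm guides the ring down
- ring_54_center (a point): centre (on the axis, half-way up) of the second largest casting ring: loose steel tube open at both ends, 54 mm outside, 49.2 mm inside, 48 mm tall, axis z. At the start all four rings stand upright on the blue mat (top at z = 2 mm) one inside the other, about concentric (gaps about 4.6 mm), tops level: only the outermost can be gripped round its outside
- former_54: dark green rubber crucible former of the 54 mm ring: loose round base on the blue mat, 70 mm across. Origin: centre of its underside, z up. Heights over it: groove floor, where the ring stands, 6 mm (seated ring's centre 30 mm); lip outside the groove 9 mm; plug inside it, 46.2 mm in diameter (1.5 mm clear of the ring all round), up to 11 mm; then a cone narrowing to 11.9 mm at 26 mm guides the ring down
- ring_40_center (a point): centre (on the axis, half-way up) of the second smallest casting ring: loose steel tube open at both ends, 40 mm outside, 35.2 mm inside, 48 mm tall, axis z. At the start all four rings stand upright on the blue mat (top at z = 2 mm) one inside the other, about concentric (gaps about 4.6 mm), tops level: only the outermost can be gripped round its outside
- former_40: slate-blue rubber crucible former of the 40 mm ring: loose round base on the blue mat, 56 mm across. Origin: centre of its underside, z up. Heights over it: groove floor, where the ring stands, 6 mm (seated ring's centre 30 mm); lip outside the groove 9 mm; plug inside it, 32.2 mm in diameter (1.5 mm clear of the ring all round), up to 11 mm; then a cone narrowing to 8.8 mm at 21 mm guides the ring down
- ring_26_center (a point): centre (on the axis, half-way up) of the smallest casting ring: loose steel tube open at both ends, 26 mm outside, 21.2 mm inside, 48 mm tall, axis z. At the start all four rings stand upright on the blue mat (top at z = 2 mm) one inside the other, about concentric (gaps about 4.6 mm), tops level: only the outermost can be gripped round its outside
- former_26: black rubber crucible former of the 26 mm ring: loose round base on the blue mat, 42 mm across. Origin: centre of its underside, z up. Heights over it: groove floor, where the ring stands, 6 mm (seated ring's centre 30 mm); lip outside the groove 9 mm; plug inside it, 18.2 mm in diameter (1.5 mm clear of the ring all round), up to 11 mm; then a cone narrowing to 8.4 mm at 16 mm guides the ring down
- model: white plaster dental cast with teeth, 57 x 68 x 30 mm; loose, stands by the work and is to be left alone. Origin: centre of its underside
- wax: block of yellow modelling wax, 30 x 62 x 19 mm; loose, stands by the work and is to be left alone. Origin: centre of its underside

How it is judged (in metres and radians):
At the end, for the whole second after the job is handed in: Each of the four rings stands on the former of its own size: axes within 4 mm, the ring's foot within 2.5 mm of the groove's floor, tilted less than 0.06 rad, the former itself flat on the mat (horizontal distance between ring_68_center and former_68 below 0.004 m and z of ring_68_center in the frame of former_68 between 0.0275 and 0.0325 m and angle between each of ring_68_center, former_68, ring_54_center, former_54, ring_40_center, former_40, ring_26_center, former_26's own z axis and vertical below 0.06 rad and height (world z) of each of former_68, former_54, former_40, former_26 below 0.006 m and horizontal distance between ring_54_center and former_54 below 0.004 m and z of ring_54_center in the frame of former_54 between 0.0275 and 0.0325 m and horizontal distance between ring_40_center and former_40 below 0.004 m and z of ring_40_center in the frame of former_40 between 0.0275 and 0.0325 m and horizontal distance between ring_26_center and former_26 below 0.004 m and z of ring_26_center in the frame of former_26 between 0.0275 and 0.0325 m); the robot touches nothing.
It fails at once if the plaster cast is pushed more than 15 mm from its place (distance of model from where it was at the start of the episode above 0.015 m).
It fails at once if the wax block is pushed more than 15 mm from its place (distance of wax from where it was at the start of the episode above 0.015 m).
It also fails if it takes over 102 s, if anything falls off the work surface, if the arm or the gripper's body presses on something with over 40 N, if the wrist force passes 120 N, or if a joint passes its speed limit or range.

## Working session

There is one attempt and no reset: what is moved stays moved. The work goes in short steps, Python scripts to look and compute and a tool call to move; the robot and the scene stay as the last step left them, time stands still between calls to the robot, and variables do not carry over. Pictures are saved under pics/ and viewed, and the job is handed in when it is done.

Besides the shell and the picture viewer there is one more tool, called after "Call:" by a JSON object that holds its "fn" and its "kwargs". arm_command: Moves the arm, as the interface text tells. Shift numbers are shares of 400 mm and turn numbers shares of 45 degrees, none past 1 either way. Its arguments: {"type":"object","properties":{"series":{"type":"array"},"hand":{"type":"number"},"newtons":{"type":"number"}},"required":["series"]}

```bash
mkdir -p pics; python3 - <<'E'
from workcell import env, grab_frame
import cv2
print(env.state())
for n in ["scene","top","wrist"]:
    f=grab_frame(n); cv2.imwrite(f"pics/{n}0.png",f["frame"][:,:,::-1])
    print(n,{k:v.tolist() for k,v in f.items() if k!="frame"})
E
```

```text
{'time_s': 0.0, 'qpos': array([-7.60308580e+01,  1.83499795e+01,  8.97058439e+01, -1.59463678e-03,
        7.20434315e+01, -1.14904594e+00]), 'qvel': array([-0.11305318,  0.04274801, -0.0015187 , -0.03925444,  0.11619869,
       -0.06511116]), 'effort': array([-1.88989805e-03, -4.12464094e+01, -2.31975621e+01,  7.25667877e-02,
        4.55107936e-02, -1.45874487e-04]), 'ee_pos': array([ 149.7979117 , -554.58823256,  192.54077515]), 'ee_rot': array([-1.79900735e+02, -4.74583603e-04,  1.51186804e+01]), 'force': array([0.70526798, 0.0555242 , 0.22166988]), 'torque': array([ 0.00012414, -0.0120053 ,  0.02607472]), 'gripper_width': 91.16066287102852}
scene {'intrinsics': [[404.62811611864936, 0.0, 286.7420425976756], [0.0, 404.62811611864936, 209.40019508272334], [0.0, 0.0, 1.0]], 'R': [[-0.836038939482775, -0.5485647606719456, -0.01075151233306174], [-0.23918199658855643, 0.38202047551249163, -0.8926658550639884], [0.49379232899714914, -0.7437318465940134, -0.45059080792380857]], 't': [487.18356325770947, 242.33367877991802, 541.3638172873623]}
top {'intrinsics': [[379.9165729226567, 0.0, 280.4087909559335], [0.0, 379.9165729226567, 212.4138493368626], [0.0, 0.0, 1.0]], 'R': [[0.1727687490293291, -0.9849538515569859, -0.004107269396952346], [-0.9647846766605875, -0.16838824322991608, -0.20207901232653502], [0.1983468856316276, 0.03887556874183446, -0.9793606093340862]], 't': [-165.86300731774836, 599.3489292811593, 795.4387640956661]}
wrist {'intrinsics': [[338.38018407074577, 0.0, 280.08187189256006], [0.0, 338.38018407074577, 210.9883616389394], [0.0, 0.0, 1.0]], 'tool_from_camera': [[7.558547702964455e-05, -0.9717374314385332, -0.23606431036494227, 66.20959245453935], [0.9999999909694776, 4.7217532598119353e-05, 0.000125823477743723, 0.2916721966654823], [-0.00011112100880744222, -0.2360643177435861, 0.971737426232197, -191.44959526097], [0.0, 0.0, 0.0, 1.0]]}
```

View pics/top0.png

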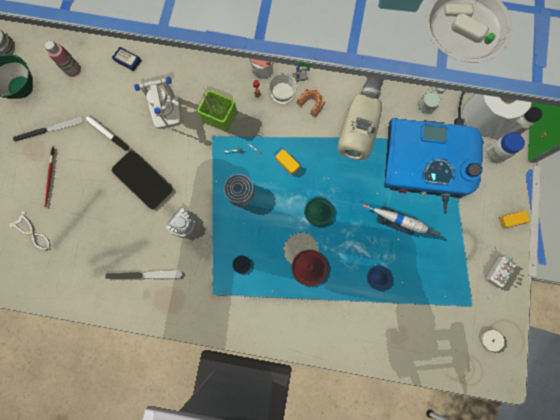

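View pics/scene0.png

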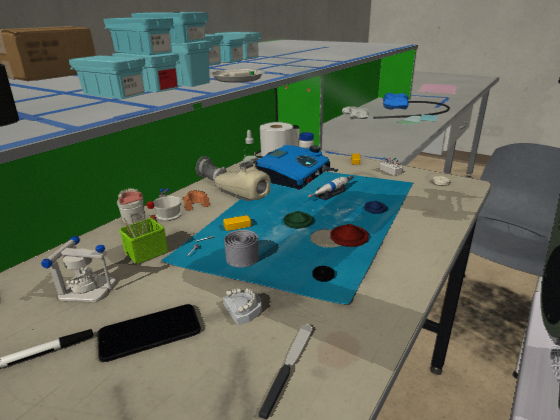

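View pics/wrist0.png

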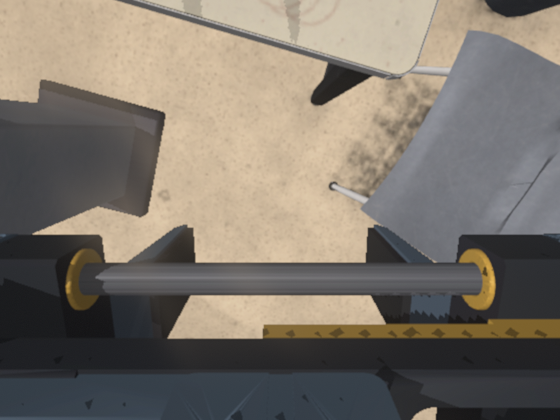

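```bash
cat > h.py <<'E'
import numpy as np, cv2
from scipy.spatial.transform import Rotation as Ro
from workcell import env, grab_frame
def ray(f,u,v,pose=None):
    K=np.array(f["intrinsics"]); d=np.linalg.solve(K,[u,v,1.])
    if "R" in f:
        R=np.array(f["R"]);t=np.array(f["t"]); return -R.T@t, R.T@d
    T=np.array(f["tool_from_camera"]); p,r=pose; Rw=Ro.from_euler('xyz',r,degrees=True).as_matrix()
    return Rw@T[:3,3]+p, Rw@T[:3,:3]@d
def onz(f,u,v,z,pose=None):
    o,d=ray(f,u,v,pose); return o+d*(z-o[2])/d[2]
def proj(f,X,pose=None):
    X=np.atleast_2d(X).astype(float)
    if "R" in f: c=X@np.array(f["R"]).T+np.array(f["t"])
    else:
        T=np.array(f["tool_from_camera"]); p,r=pose; Rw=Ro.from_euler('xyz',r,degrees=True).as_matrix()
        c=((X-p)@Rw-T[:3,3])@T[:3,:3]
    q=c@np.array(f["intrinsics"]).T; return q[:,:2]/q[:,2:]
def tri(a,b):
    (o1,d1),(o2,d2)=a,b
    s=np.linalg.lstsq(np.stack([d1,-d2],1),o2-o1,rcond=None)[0]
    p,q=o1+s[0]*d1,o2+s[1]*d2; return (p+q)/2,np.linalg.norm(p-q)
E
python3 - <<'E'
from h import *
t=grab_frame("top");s=grab_frame("scene")
G={"nest":((239,189),(241,238),50),"f68":((310,267),(349,234),32),"f54":((319,211),(298,218),28),"f40":((380,277),(375,207),23),"f26":((242,265),(323,272),18),"model":((181,223),(241,305),20),"wax":((288,162),(237,223),19)}
for k,(a,b,z) in G.items(): print(k,onz(t,*a,z).round(),onz(s,*b,z).round(),[x.round(1) for x in tri(ray(t,*a),ray(s,*b))])
a=t["frame"][130:310,170:430,::-1]; cv2.imwrite("pics/topz.png",cv2.resize(a,None,fx=3,fy=3,interpolation=cv2.INTER_CUBIC))
a=s["frame"][180:320,180:420,::-1]; cv2.imwrite("pics/scz.png",cv2.resize(a,None,fx=3.3,fy=3.3,interpolation=cv2.INTER_CUBIC))
E
```

```text
nest [659.  44.  50.] [661.  46.  50.] [array([660.6,  45.2,  49.1]), np.float64(2.8)]
f68 [ 512. -147.   32.] [ 498. -112.   32.] [array([ 513.8, -148.1,    9. ]), np.float64(0.2)]
f54 [ 644. -147.   28.] [ 631. -122.   28.] [array([ 648. , -148.4,   11.4]), np.float64(0.4)]
f40 [ 518. -308.   23.] [ 507. -278.   23.] [array([ 519.2, -311.7,    5.8]), np.float64(0.0)]
f26 [491.   7.  18.] [488.  20.  18.] [array([492.2,   9. ,   9.1]), np.float64(2.7)]
model [562. 168.  20.] [557. 178.  20.] [array([563.4, 170.3,  11.3]), np.float64(0.7)]
wax [754. -55.  19.] [746. -41.  19.] [array([757.7, -54.3,   9.2]), np.float64(0.8)]
```

View pics/topz.png

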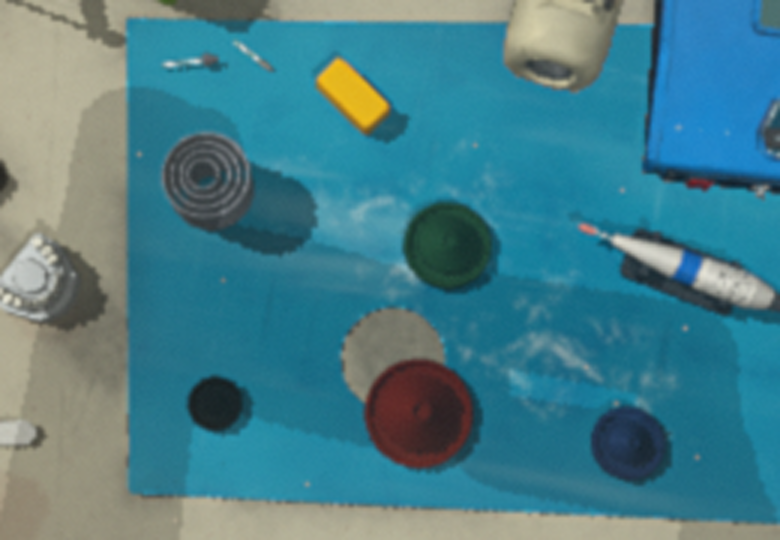

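View pics/scz.png

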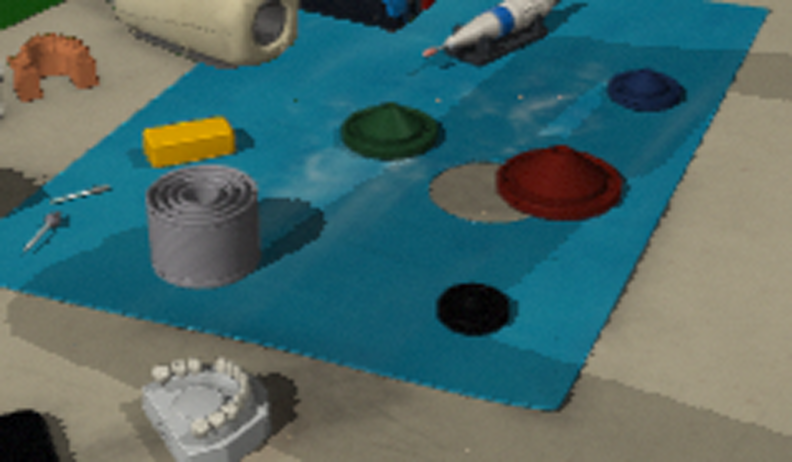

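Call:
{"fn": "arm_command", "kwargs": {"series": [0.064,0.075,0.01,0,0,0,0.064,0.075,0.01,0,0,0,0.064,0.075,0.01,0,0,0,0.064,0.075,0.01,0,0,0,0.064,0.075,0.01,0,0,0,0.064,0.075,0.01,0,0,0,0.064,0.075,0.01,0,0,0,0.064,0.075,0.01,0,0,0,0.064,0.075,0.01,0,0,0,0.064,0.075,0.01,0,0,0,0.064,0.075,0.01,0,0,0,0.064,0.075,0.01,0,0,0,0.064,0.075,0.01,0,0,0,0.064,0.075,0.01,0,0,0,0,0,0,0,0,0,0,0,0,0,0,0,0,0,0,0,0,0]}}

```text
time_s: 1.67
ee_pos: [507.8, -135.2, 249.0]
ee_rot: [180.0, 0.1, 15.2]
force: [-0.1, 0.9, 0.3]
gripper_width: 91.1
```

```bash
cat > shot.py <<'E'
import sys,pickle
from h import *
n=sys.argv[1]
s=env.state(); f=grab_frame("wrist"); s2=env.state()
print(s["time_s"],s["ee_pos"].round(2),s["ee_rot"].round(2))
pickle.dump((f,(s["ee_pos"],s["ee_rot"])),open(n+".pkl","wb")); cv2.imwrite(f"pics/{n}.png",f["frame"][:,:,::-1])
E
python3 shot.py w1
```

```text
1.6667 [ 507.84 -135.25  249.02] [1.800e+02 7.000e-02 1.515e+01]
```

View pics/w1.png

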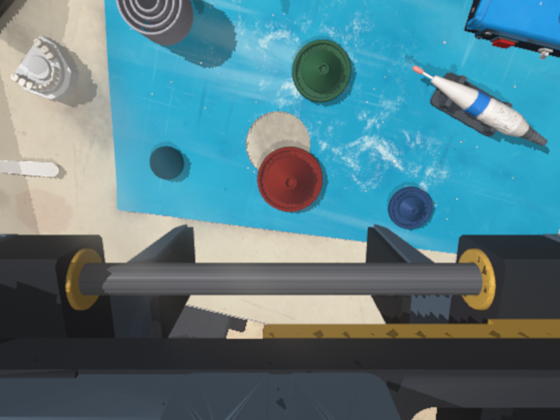

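```bash
cat > fit.py <<'E'
from h import *
import pickle
from scipy.optimize import minimize
th=np.linspace(0,2*np.pi,90,endpoint=False)
def hull(f,pose,x,y,r,z0,z1):
    P=np.vstack([np.c_[x+r*np.cos(th),y+r*np.sin(th),0*th+z] for z in(z0,z1)])
    return cv2.convexHull(proj(f,P,pose).astype(np.float32))
def seg(im,name):
    h=cv2.cvtColor(im,cv2.COLOR_RGB2HSV).astype(int);H,S,V=h[...,0],h[...,1],h[...,2]
    if name=="68": m=((H<8)|(H>172))&(S>130)
    if name=="54": m=(H>65)&(H<92)&(S>80)&(V<130)
    if name=="40": m=(H>104)&(H<122)&(S>70)&(V<190)
    if name=="26": m=(V<50)
    return m.astype(np.uint8)
def fitf(f,pose,name,x0,y0,z0=2,z1=11,win=1.25):
    r=dict(a=1).get(name) or {"68":42,"54":35,"40":28,"26":21}[name]
    m=seg(f["frame"],name)
    hw=cv2.convexHull(hull(f,pose,x0,y0,r*win,z0,z1)).round().astype(np.int32)
    w=np.zeros_like(m);cv2.fillConvexPoly(w,hw,1); m=m&w
    m=cv2.morphologyEx(m,cv2.MORPH_CLOSE,np.ones((5,5)))
    n,l,st,c=cv2.connectedComponentsWithStats(m); k=1+st[1:,4].argmax(); m=(l==k)
    ys,xs=np.nonzero(m); cen=np.array([xs.mean(),ys.mean()])
    # match centroid and report area ratio
    def cost(p):
        M=cv2.moments(hull(f,pose,p[0],p[1],r,z0,z1)); return (M["m10"]/M["m00"]-cen[0])**2+(M["m01"]/M["m00"]-cen[1])**2
    o=minimize(cost,[x0,y0],method="Nelder-Mead",options=dict(xatol=.02,fatol=1e-6))
    M=cv2.moments(hull(f,pose,*o.x,r,z0,z1))
    return o.x.round(1), round(m.sum()/M["m00"],3)
G={"68":(512,-148),"54":(647,-148),"40":(518,-310),"26":(492,8)}
if __name__=="__main__":
    f,pose=pickle.load(open("w1.pkl","rb"));t=grab_frame("top")
    im=f["frame"][:,:,::-1].copy()
    for k,g in G.items():
        a=fitf(f,pose,k,*g); b=fitf(t,None,k,*g); print(k,a,b)
        cv2.polylines(im,[hull(f,pose,*a[0],{"68":42,"54":35,"40":28,"26":21}[k],2,11).round().astype(np.int32)],1,(255,255,255),1)
    cv2.imwrite("pics/fit1.png",cv2.resize(im[:240,90:460],None,fx=2,fy=2))
E
python3 fit.py
```

```text
68 (array([ 514. , -144.4]), np.float64(0.868)) (array([ 479.6, -156.8]), np.float64(0.039))Traceback (most recent call last):
  File "fit.py", line 34, in <module>
    a=fitf(f,pose,k,*g); b=fitf(t,None,k,*g); print(k,a,b)
                           ~~~~^^^^^^^^^^^^^
  File "fit.py", line 21, in fitf
    n,l,st,c=cv2.connectedComponentsWithStats(m); k=1+st[1:,4].argmax(); m=(l==k)
                                                      ~~~~~~~~~~~~~~~^^
ValueError: attempt to get argmax of an empty sequence
```

```bash
sed -i 's/t=grab_frame("top")/t=grab_frame("top");t["frame"]=cv2.imread("pics\/top0.png")[:,:,::-1].copy()/' fit.py; python3 fit.py
```

```text
68 (array([ 514. , -144.4]), np.float64(0.868)) (array([ 512.6, -139. ]), np.float64(0.409))
54 (array([ 648.8, -148. ]), np.float64(0.964)) (array([ 648.4, -148. ]), np.float64(0.958))
40 (array([ 518.8, -309.3]), np.float64(0.907)) (array([ 518.1, -309.1]), np.float64(0.879))Traceback (most recent call last):
  File "fit.py", line 34, in <module>
    a=fitf(f,pose,k,*g); b=fitf(t,None,k,*g); print(k,a,b)
  File "fit.py", line 21, in fitf
    n,l,st,c=cv2.connectedComponentsWithStats(m); k=1+st[1:,4].argmax(); m=(l==k)
                                                      ~~~~~~~~~~~~~~~^^
ValueError: attempt to get argmax of an empty sequence
```

Close agreement between views; loosen the red and black thresholds.

```bash
sed -i 's/(S>130)/(S>90)\&(V<200)/; s/m=(V<50)/m=(V<85)\&(S>=0)/' fit.py; python3 - <<'E'
from h import *
import pickle
f,p=pickle.load(open("w1.pkl","rb"));t=cv2.imread("pics/top0.png")
for im,(u,v) in ((f["frame"],(168,162)),(t[:,:,::-1],(242,265)),(f["frame"],(270,190)),(f["frame"],(291,205))):
  print(cv2.cvtColor(np.ascontiguousarray(im),cv2.COLOR_RGB2HSV)[v,u-15:u+16:3].tolist())
E
python3 fit.py
```

```text
[[98, 123, 106], [98, 126, 107], [98, 128, 106], [97, 137, 104], [98, 138, 102], [98, 150, 97], [97, 154, 93], [97, 152, 89], [98, 144, 83], [98, 142, 79], [97, 166, 86]]
[[96, 191, 136], [96, 194, 138], [96, 85, 45], [90, 65, 39], [93, 83, 37], [95, 85, 39], [96, 107, 38], [92, 87, 38], [97, 166, 77], [96, 194, 130], [96, 199, 141]]
[[97, 193, 203], [98, 157, 175], [1, 152, 129], [1, 139, 117], [1, 155, 140], [2, 159, 136], [1, 161, 135], [2, 160, 134], [2, 160, 131], [2, 157, 128], [1, 152, 121]]
[[0, 140, 111], [1, 147, 118], [1, 154, 136], [2, 156, 142], [2, 156, 139], [2, 155, 140], [2, 157, 141], [2, 151, 127], [1, 150, 122], [1, 155, 132], [2, 157, 135]]
68 (array([ 514. , -146.4]), np.float64(0.96)) (array([ 514.2, -142. ]), np.float64(0.772))
54 (array([ 648.8, -148. ]), np.float64(0.964)) (array([ 648.4, -148. ]), np.float64(0.958))
40 (array([ 518.8, -309.3]), np.float64(0.907)) (array([ 518.1, -309.1]), np.float64(0.879))
26 (array([ 5.045e+02, -5.000e-01]), np.float64(0.143)) (array([493.1,   8.6]), np.float64(1.063))
```

View pics/fit1.png

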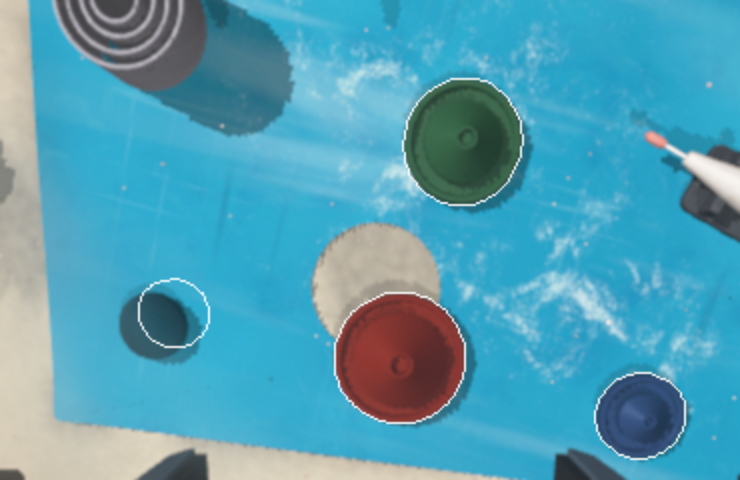

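Call:
{"fn": "arm_command", "kwargs": {"series": [0.055,0.065,0,0,0,0,0.055,0.065,0,0,0,0,0.055,0.065,0,0,0,0,0.055,0.065,0,0,0,0,0.055,0.065,0,0,0,0,0.055,0.065,0,0,0,0,0.055,0.06,0,0,0,0,0,0,0,0,0,0,0,0,0,0,0,0,0,0,0,0,0,0]}}

```text
time_s: 2.7
ee_pos: [661.7, 43.6, 249.1]
ee_rot: [180.0, 0.1, 15.0]
force: [0.7, -0.8, -0.5]
gripper_width: 91.3
```

```bash
python3 shot.py w2
```

```text
2.7 [661.74  43.55 249.13] [1.7997e+02 7.0000e-02 1.5050e+01]
```

View pics/w2.png

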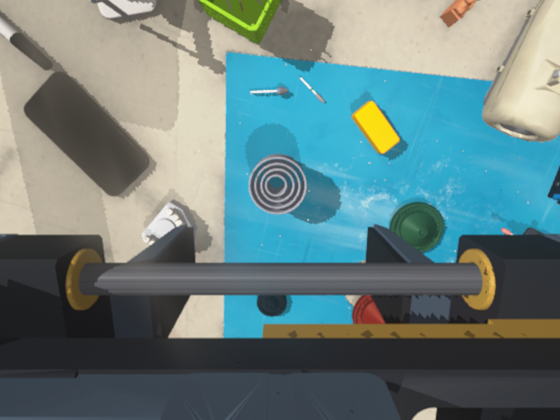

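```bash
cat > ringov.py <<'E'
import sys
from fit import *
n=sys.argv[1]; x,y=map(float,sys.argv[2:4]); 
f,pose=pickle.load(open(n+".pkl","rb")) if n!="top" else ((lambda t:(t,None))(grab_frame("top")))
im=f["frame"][:,:,::-1]
c=proj(f,[[x,y,50]],pose)[0].astype(int); S=8
u0,v0=max(c[0]-48,0),max(c[1]-36,0)
z=cv2.resize(im[v0:v0+72,u0:u0+96],None,fx=S,fy=S,interpolation=cv2.INTER_CUBIC)
for r in map(float,sys.argv[5:]):
    P=proj(f,np.c_[x+r*np.cos(th),y+r*np.sin(th),0*th+float(sys.argv[4])],pose)
    P=((P-[u0,v0]+.5)*S).round().astype(np.int32); cv2.polylines(z,[P],1,(0,0,255),1)
cv2.imwrite(f"pics/ov_{n}.png",z)
E
python3 - <<'E'
from fit import *
f,pose=pickle.load(open("w2.pkl","rb"))
def score(f,pose,x,y,z,gr):
    # radial brightness: bright ring walls vs dark gaps
    s=0
    for ro in (34,27,20,13):
        for r,w in((ro-1.2,1),(ro+2.3,-1)if ro<34 else (ro-5.0,-1)):
            P=proj(f,np.c_[x+r*np.cos(th),y+r*np.sin(th),0*th+z],pose).astype(np.float32)
            s+=w*cv2.remap(gr,P[:,0].reshape(1,-1),P[:,1].reshape(1,-1),cv2.INTER_LINEAR).mean()
    return s
t=grab_frame("top");t["frame"]=cv2.imread("pics/top0.png")[:,:,::-1].copy()
for ff,pp in((f,pose),(t,None)):
    gr=cv2.cvtColor(ff["frame"],cv2.COLOR_RGB2GRAY).astype(np.float32)
    for z in(44,47,50,53,56):
        b=max((score(ff,pp,x,y,z,gr),x,y) for x in np.arange(652,670,.5) for y in np.arange(36,54,.5)); print(z,b)
E
python3 ringov.py w2 660 45 50 34 31.6
```

```text
44 (np.float32(298.31592), np.float64(661.5), np.float64(47.5))
47 (np.float32(309.25333), np.float64(662.0), np.float64(47.5))
50 (np.float32(312.66486), np.float64(662.5), np.float64(47.5))
53 (np.float32(307.9521), np.float64(663.0), np.float64(47.5))
56 (np.float32(296.44833), np.float64(663.5), np.float64(48.0))
44 (np.float32(72.187965), np.float64(663.5), np.float64(49.0))
47 (np.float32(72.48554), np.float64(662.5), np.float64(48.5))
50 (np.float32(73.372696), np.float64(662.0), np.float64(48.0))
53 (np.float32(72.994606), np.float64(661.0), np.float64(47.5))
56 (np.float32(72.97812), np.float64(660.5), np.float64(47.0))
```

Call:
{"fn": "arm_command", "kwargs": {"series": [0.0015,0.01,-0.09,0,0,0,0,0,-0.09,0,0,0,0,0,-0.09,0,0,0,0,0,-0.09,0,0,0,0,0,-0.07,0,0,0,0,0,-0.07,0,0,0,0,0,-0.055,0,0,0,0,0,0,0,0,0,0,0,0,0,0,0]}}

```text
time_s: 3.55
ee_pos: [662.0, 47.8, 27.2]
ee_rot: [-180.0, 0.1, 15.0]
force: [0.4, 0.4, 0.3]
gripper_width: 91.0
```

```bash
python3 shot.py w3
```

```text
3.55 [662.04  47.76  27.21] [-1.7999e+02  1.0000e-01  1.5040e+01]
```

View pics/w3.png

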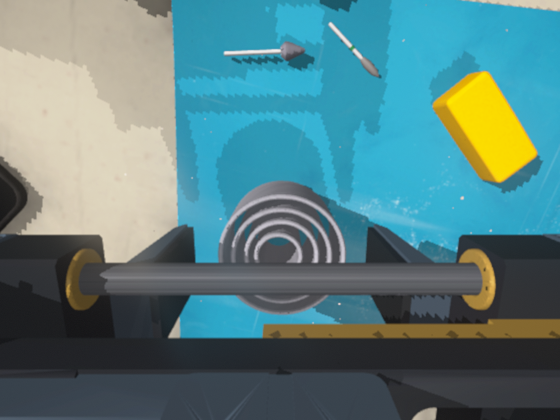

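Call:
{"fn": "arm_command", "kwargs": {"series": [0,0,0,0,0,0,0,0,0,0,0,0,0,0,0,0,0,0,0,0,0,0,0,0,0,0,0,0,0,0,0,0,0,0,0,0,0,0,0,0,0,0,0,0,0,0,0,0,0,0,0,0,0,0,0,0,0,0,0,0], "hand": 0.5, "newtons": 30}}

```text
time_s: 4.43
ee_pos: [664.3, 51.0, 29.8]
ee_rot: [-179.9, -0.3, 15.1]
force: [-1.1, 4.7, 8.3]
gripper_width: 45.4
```

```bash
python3 shot.py w4; python3 -c "
from h import *
print(env.state())
f=grab_frame('scene');cv2.imwrite('pics/s4.png',cv2.resize(f['frame'][160:320,160:420,::-1],None,fx=3,fy=3))"
```

```text
4.4333 [664.35  50.97  29.75] [-179.88   -0.27   15.08]
{'time_s': 4.4833, 'qpos': array([ 3.31330858, 33.63617257, 89.15851097,  0.19857949, 56.96982387,
       78.11655539]), 'qvel': array([-0.0265123 ,  0.01944681, -0.0919264 , -0.08276894,  0.02708457,
       -0.01782294]), 'effort': array([-3.21949281e+00, -4.70215631e+01, -1.80164856e+01, -1.25080336e+00,
       -2.60017952e-01, -9.93369167e-05]), 'ee_pos': array([664.32362292,  51.01566841,  29.71510697]), 'ee_rot': array([-179.88510767,   -0.26466588,   15.08858806]), 'force': array([-0.49794688,  4.1976142 ,  7.20733412]), 'torque': array([0.88717412, 0.17296668, 0.01008647]), 'gripper_width': 45.62427940231176}
```

View pics/w4.png

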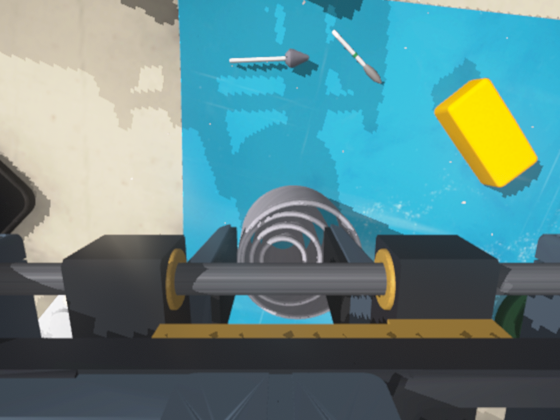

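View pics/s4.png

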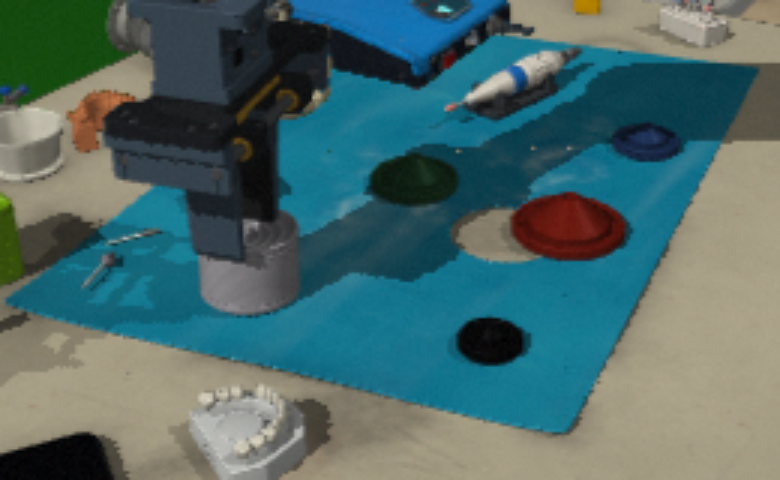

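```bash
python3 -c "
import cv2
a=cv2.imread('pics/w4.png')[170:340,180:400];cv2.imwrite('pics/w4z.png',cv2.resize(a,None,fx=3.5,fy=3.5,interpolation=cv2.INTER_CUBIC))
from h import *
f=grab_frame('scene');cv2.imwrite('pics/s4z.png',cv2.resize(f['frame'][205:275,200:290,::-1],None,fx=8,fy=8,interpolation=cv2.INTER_CUBIC))
f=grab_frame('top');cv2.imwrite('pics/t4z.png',cv2.resize(f['frame'][140:240,180:310,::-1],None,fx=6,fy=6,interpolation=cv2.INTER_CUBIC))"
```

```text
(no output)
```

View pics/w4z.png

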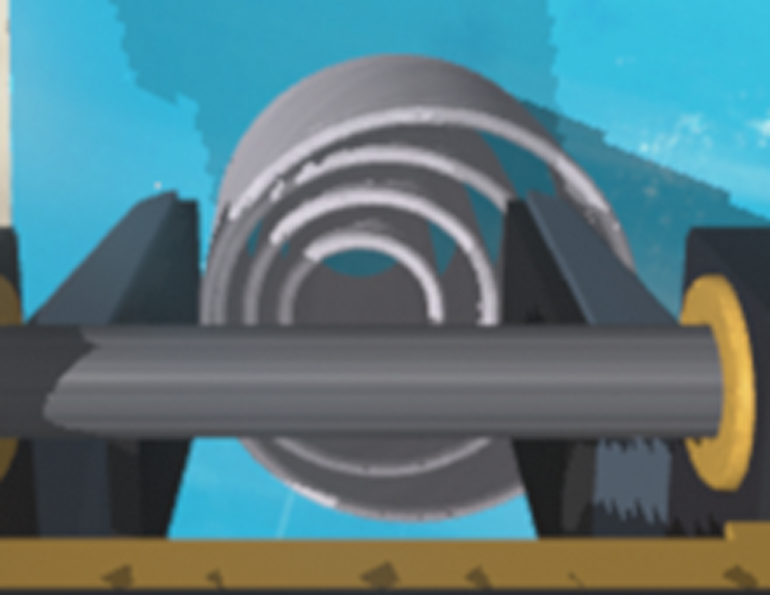

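View pics/s4z.png

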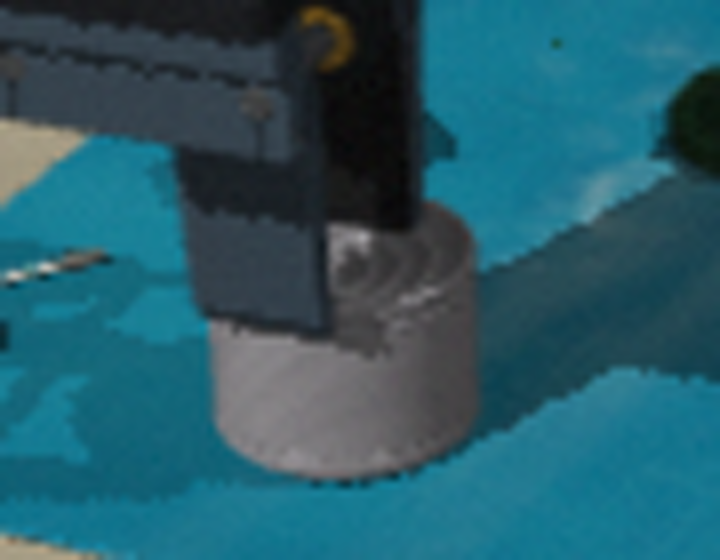

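View pics/t4z.png

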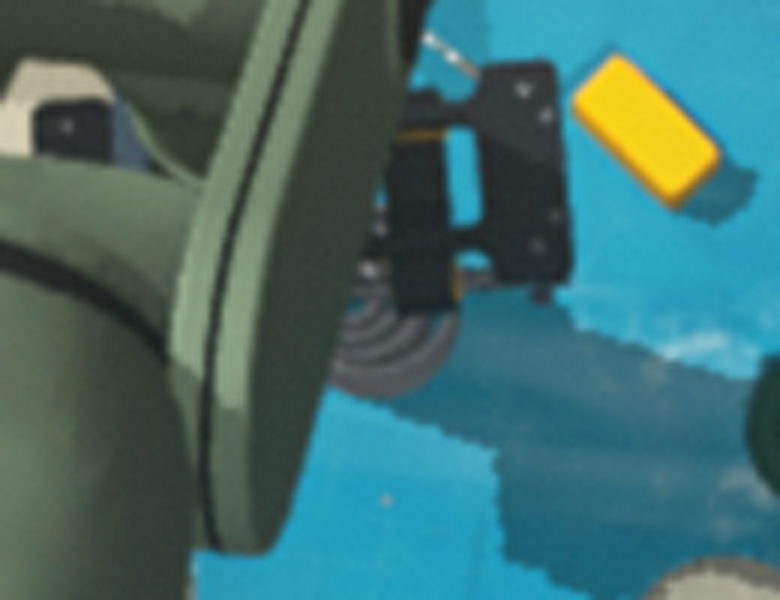

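```bash
python3 - <<'E'
from h import *
f=grab_frame('scene'); s=env.state(); R=Ro.from_euler('xyz',s["ee_rot"],degrees=True).as_matrix()
im=cv2.resize(f['frame'][205:275,200:290,::-1],None,fx=8,fy=8,interpolation=cv2.INTER_CUBIC)
for sg in(-1,1):
  for w in (0,13.5):
    for z in(11,-20):
      P=np.array([s["ee_pos"]+R@np.array([x,sg*(s["gripper_width"]/2+w),z]) for x in(-16,16)])
      q=((proj(f,P)-[200,205]+.5)*8).round().astype(int); print(sg,w,z,P.round().tolist(),q.tolist())
      cv2.line(im,tuple(map(int,q[0])),tuple(map(int,q[1])),(0,0,255) if z==11 else (0,255,0),2)
cv2.imwrite('pics/s4o.png',im)
E
```

```text
-1 0 11 [[643.0, 69.0, 19.0], [674.0, 77.0, 19.0]] [[340, 437], [222, 415]]
-1 0 -20 [[643.0, 69.0, 50.0], [674.0, 77.0, 50.0]] [[333, 330], [213, 309]]
-1 13.5 11 [[639.0, 82.0, 19.0], [670.0, 90.0, 19.0]] [[318, 466], [198, 444]]
-1 13.5 -20 [[639.0, 82.0, 50.0], [670.0, 90.0, 50.0]] [[310, 358], [189, 337]]
1 0 11 [[655.0, 25.0, 19.0], [686.0, 33.0, 19.0]] [[412, 343], [298, 323]]
1 0 -20 [[655.0, 25.0, 50.0], [686.0, 33.0, 50.0]] [[406, 239], [291, 220]]
1 13.5 11 [[658.0, 12.0, 19.0], [689.0, 20.0, 19.0]] [[431, 317], [320, 297]]
1 13.5 -20 [[658.0, 12.0, 50.0], [689.0, 20.0, 50.0]] [[426, 214], [313, 195]]
```

View pics/s4o.png

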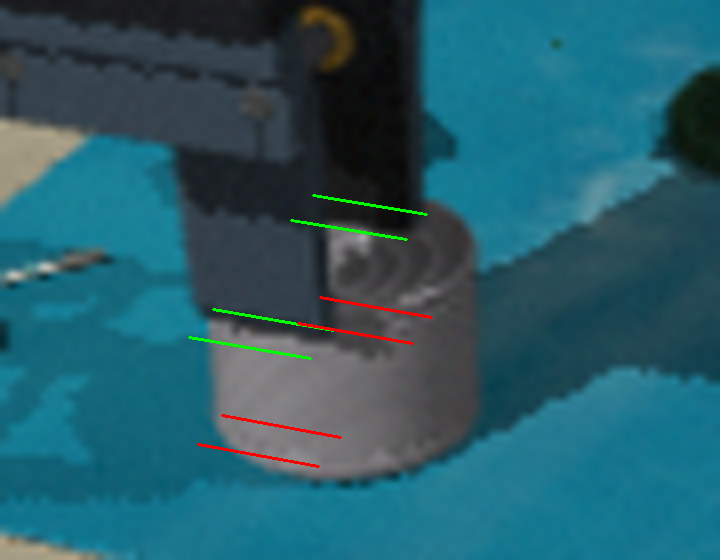

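Call:
{"fn": "arm_command", "kwargs": {"series": [0,0,0.05,0,0,0,0,0,0.1,0,0,0,0,0,0.1,0,0,0,0,0,0.1,0,0,0,0,0,0.1,0,0,0,0,0,0.1,0,0,0,0,0,0,0,0,0,0,0,0,0,0,0,0,0,0,0,0,0], "hand": 1}}

```text
time_s: 5.43
ee_pos: [662.5, 48.9, 247.0]
ee_rot: [-180.0, 0.0, 15.1]
force: [-0.7, 0.0, -1.5]
gripper_width: 91.3
```

```bash
python3 shot.py w5;  python3 -c "
from h import *
f=grab_frame('scene');cv2.imwrite('pics/s5z.png',cv2.resize(f['frame'][105:275,160:390,::-1],None,fx=3.4,fy=3.4,interpolation=cv2.INTER_CUBIC))"
```

```text
5.4333 [662.46  48.94 247.05] [-1.800e+02  4.000e-02  1.512e+01]
```

View pics/w5.png

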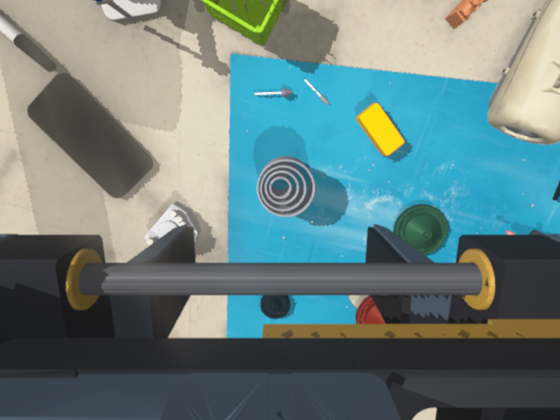

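View pics/s5z.png

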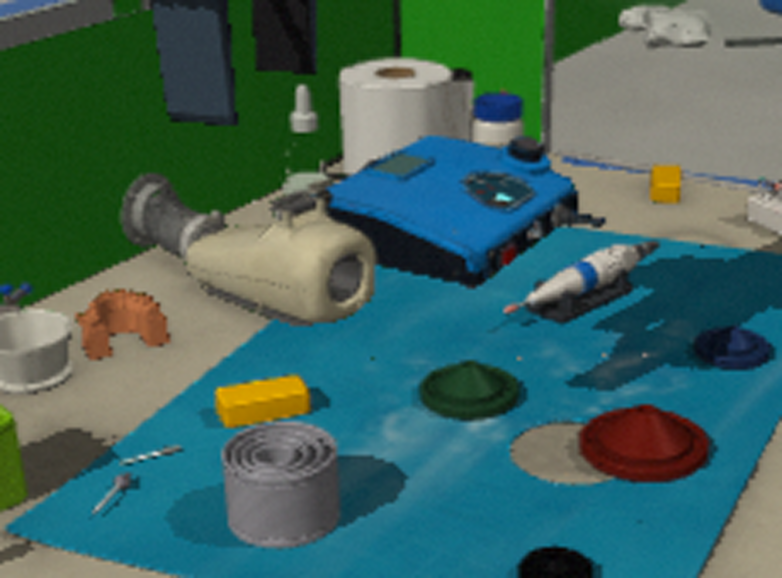

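```bash
python3 - <<'E'
from h import *
f=grab_frame('scene'); s=env.state(); R=Ro.from_euler('xyz',s["ee_rot"],degrees=True).as_matrix()
for zt in (11,-10,-20,-25):
  print(zt,[proj(f,s["ee_pos"]+R@np.array([x,sg*(45.5+13.5*(sg<0)),zt]))[0].round(1).tolist() for sg in(-1,1) for x in (16,-16)])
E
cat > rings.py <<'E'
import sys
from fit import *
# rings.py shot x y z  -> each ring's centre
def ringfit(f,pose,ro,x0,y0,z,span=8):
    gr=cv2.cvtColor(f["frame"],cv2.COLOR_RGB2GRAY).astype(np.float32)
    def prof(x,y,r):
        P=proj(f,np.c_[x+r*np.cos(th),y+r*np.sin(th),0*th+z],pose).astype(np.float32)
        return cv2.remap(gr,P[:,0].reshape(1,-1),P[:,1].reshape(1,-1),cv2.INTER_LINEAR).ravel()
    best=max((np.mean(prof(x,y,ro-1.2)-prof(x,y,ro-4.4)),x,y) for x in np.arange(x0-span,x0+span,.5) for y in np.arange(y0-span,y0+span,.5))
    return best
if __name__=="__main__":
    f,pose=pickle.load(open(sys.argv[1]+".pkl","rb")); x,y,z=map(float,sys.argv[2:5])
    for ro in map(float,sys.argv[5:]): print(ro,[round(float(v),1) for v in ringfit(f,pose,ro,x,y,z)])
E
python3 rings.py w5 662 47 50 34 27 20 13; python3 ringov.py w5 662 47 50 
```

```text
11 [[210.0, 160.0], [227.3, 161.8], [235.9, 142.1], [251.5, 143.4]]
-10 [[208.7, 148.0], [226.2, 149.7], [235.1, 131.2], [250.9, 132.5]]
-20 [[208.1, 142.2], [225.7, 143.8], [234.8, 126.0], [250.6, 127.2]]
-25 [[207.8, 139.3], [225.5, 140.8], [234.6, 123.3], [250.5, 124.5]]
34.0 [78.4, 663.0, 43.0]
27.0 [79.4, 662.5, 46.0]
20.0 [85.5, 663.0, 47.5]
13.0 [80.7, 662.5, 49.0]
```

View pics/ov_w5.png

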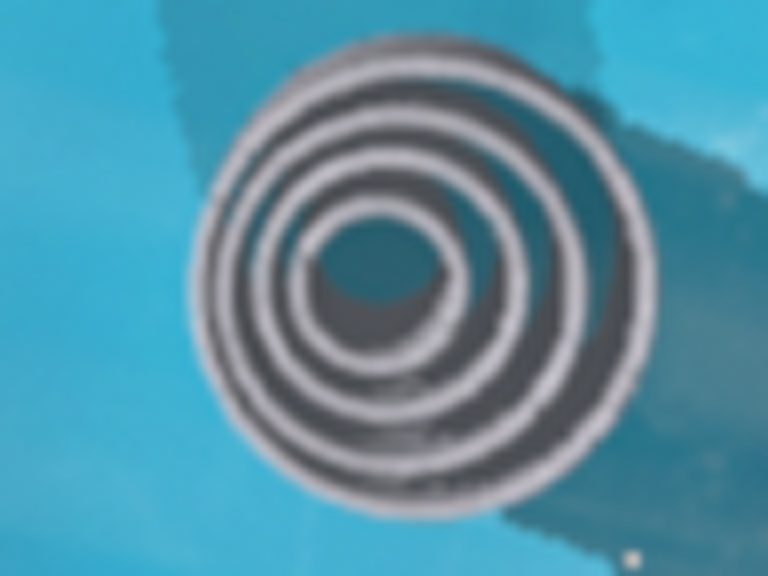

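Call:
{"fn": "arm_command", "kwargs": {"series": [0.001,-0.015,-0.09,0,0,0,0,0,-0.09,0,0,0,0,0,-0.09,0,0,0,0,0,-0.09,0,0,0,0,0,-0.09,0,0,0,0,0,-0.07,0,0,0,0,0,-0.05,0,0,0,0,0,-0.035,0,0,0,0,0,0,0,0,0,0,0,0,0,0,0]}}

```text
time_s: 6.42
ee_pos: [662.1, 42.8, 3.7]
ee_rot: [-180.0, 0.2, 15.1]
force: [1.1, -0.4, 0.9]
gripper_width: 91.1
```

```bash
python3 shot.py w6;  python3 -c "
from h import *
f=grab_frame('scene');cv2.imwrite('pics/s6z.png',cv2.resize(f['frame'][165:285,160:340,::-1],None,fx=4,fy=4,interpolation=cv2.INTER_CUBIC))"
```

```text
6.4167 [662.14  42.82   3.69] [-179.96    0.21   15.11]
```

View pics/s6z.png

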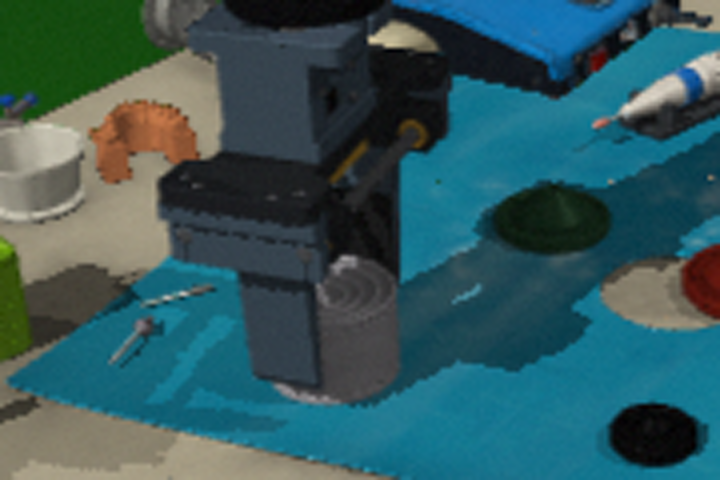

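View pics/w6.png

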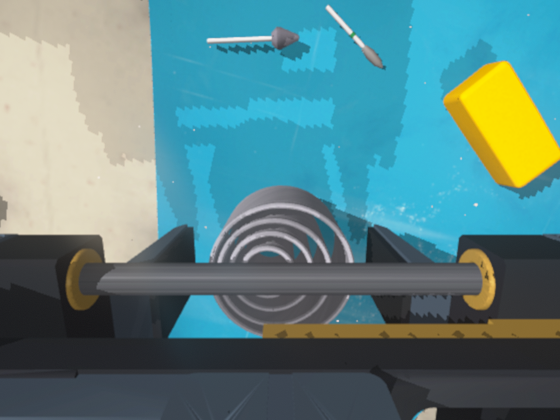

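Call:
{"fn": "arm_command", "kwargs": {"series": [0,0,0,0,0,0,0,0,0,0,0,0,0,0,0,0,0,0,0,0,0,0,0,0,0,0,0,0,0,0,0,0,0,0,0,0,0,0,0,0,0,0,0,0,0,0,0,0], "hand": 0.65, "newtons": 30}}

```text
time_s: 7.18
ee_pos: [663.7, 42.8, 6.1]
ee_rot: [180.0, -0.1, 15.1]
force: [-1.0, -1.0, 5.3]
gripper_width: 66.7
```

Call:
{"fn": "arm_command", "kwargs": {"series": [0,0,0.01,0,0,0,0,0,0.02,0,0,0,0,0,0.03,0,0,0,0,0,0.05,0,0,0,0,0,0.05,0,0,0,0,0,0.05,0,0,0,0,0,0.03,0,0,0,0,0,0,0,0,0,0,0,0,0,0,0]}}

```text
time_s: 7.93
ee_pos: [663.5, 42.9, 102.0]
ee_rot: [180.0, -0.1, 15.1]
force: [-0.7, 0.2, -1.1]
gripper_width: 67.3
```

```bash
python3 shot.py w7;  python3 -c "
from h import *
f=grab_frame('scene');cv2.imwrite('pics/s7z.png',cv2.resize(f['frame'][125:285,160:340,::-1],None,fx=3.5,fy=3.5,interpolation=cv2.INTER_CUBIC))"
```

```text
7.9333 [663.48  42.88 101.96] [ 1.7998e+02 -6.0000e-02  1.5110e+01]
```

View pics/s7z.png

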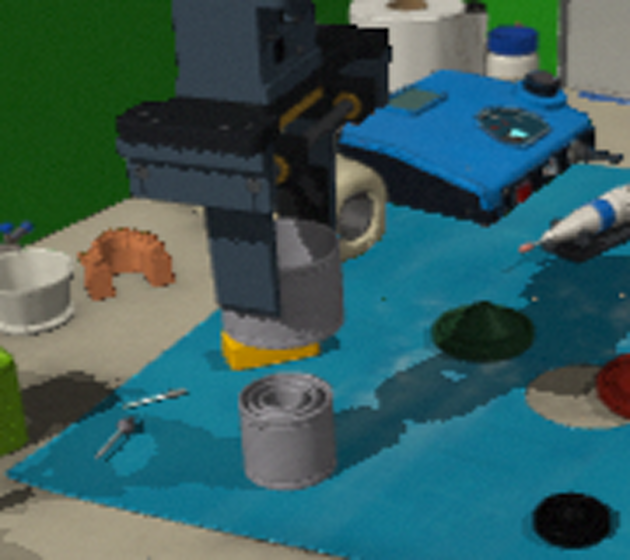

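View pics/w7.png

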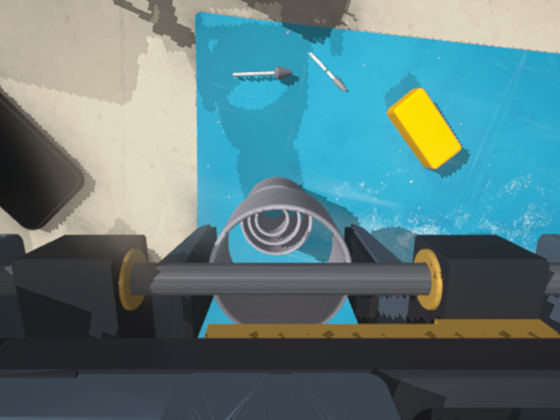

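```bash
python3 rings.py w7 663 43 146 34;python3 rings.py w7 663 46 50 27 20 13
```

```text
34.0 [34.1, 663.0, 43.0]
27.0 [53.9, 662.5, 46.0]
20.0 [58.3, 663.0, 47.5]
13.0 [71.1, 662.0, 49.0]
```

Call:
{"fn": "arm_command", "kwargs": {"series": [-0.02,-0.03,0,0,0,0,-0.04,-0.05,0,0,0,0,-0.055,-0.07,0,0,0,0,-0.055,-0.07,0,0,0,0,-0.055,-0.07,0,0,0,0,-0.055,-0.07,0,0,0,0,-0.05,-0.06,0,0,0,0,-0.03,-0.04,0,0,0,0,-0.0125,-0.014,0,0,0,0,0,0,0,0,0,0,0,0,0,0,0,0,0,0,0,0,0,0]}}

```text
time_s: 9.03
ee_pos: [514.9, -146.1, 101.1]
ee_rot: [-180.0, -0.0, 15.1]
force: [-0.1, 0.4, -2.1]
gripper_width: 66.8
```

```bash
python3 shot.py w8;  python3 rings.py w8 514 -146.5 146 34; python3 -c "
from h import *
f=grab_frame('scene');cv2.imwrite('pics/s8z.png',cv2.resize(f['frame'][105:285,220:440,::-1],None,fx=3.5,fy=3.5,interpolation=cv2.INTER_CUBIC))"
```

```text
9.0333 [ 514.87 -146.1   101.13] [-1.7998e+02 -1.0000e-02  1.5150e+01]
34.0 [50.2, 514.5, -146.0]
```

View pics/s8z.png

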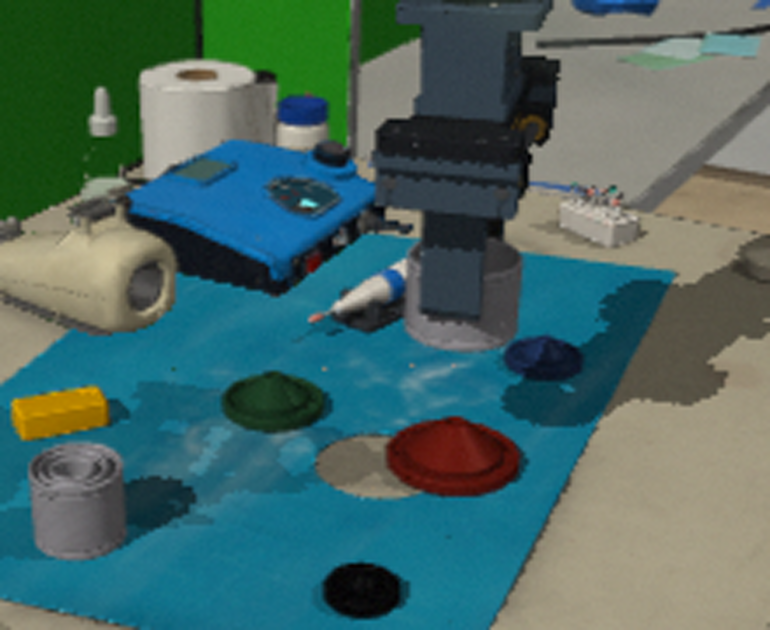

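View pics/w8.png

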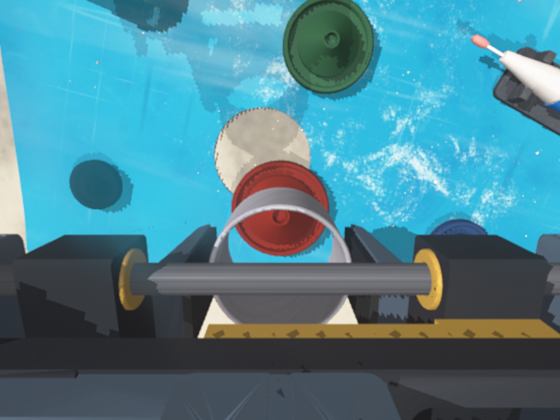

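```bash
python3 - <<'E'
from fit import *
f,p=pickle.load(open("w8.pkl","rb"))
print(onz(f,281,216,32,p),onz(f,332,40,28,p)); print(fitf(f,p,"54",648,-148)); print(proj(f,[[514,-146.5,32]],p))
E
```

```text
[ 514.00600474 -147.40785931   32.        ] [ 648.28973043 -148.83789427   28.        ]
(array([ 648.2, -148.1]), np.float64(0.949))
[[279.89619158 215.71804317]]
```

Call:
{"fn": "arm_command", "kwargs": {"series": [-0.001,-0.002,-0.04,0,0,0,0,0,-0.06,0,0,0,0,0,-0.05,0,0,0,0,0,-0.03,0,0,0,0,0,-0.015,0,0,0,0,0,-0.01,0,0,0,0,0,-0.01,0,0,0,0,0,0,0,0,0,0,0,0,0,0,0]}}

```text
time_s: 9.88
ee_pos: [514.5, -147.5, 15.9]
ee_rot: [180.0, -0.1, 15.1]
force: [-0.5, -0.9, -2.0]
gripper_width: 67.2
```

Foot about z=12, no contact force. Down the last few millimetres.

Call:
{"fn": "arm_command", "kwargs": {"series": [0,0,-0.004,0,0,0,0,0,-0.003,0,0,0,0,0,-0.003,0,0,0,0,0,-0.002,0,0,0,0,0,0,0,0,0]}}

```text
time_s: 10.3
ee_pos: [514.4, -147.6, 12.0]
ee_rot: [180.0, -0.1, 15.1]
force: [-3.3, 2.6, 8.4]
gripper_width: 66.9
```

Call:
{"fn": "arm_command", "kwargs": {"series": [0,0,0,0,0,0,0,0,0,0,0,0,0,0,0,0,0,0,0,0,0,0,0,0,0,0,0,0,0,0,0,0,0.02,0,0,0,0,0,0.05,0,0,0,0,0,0.09,0,0,0,0,0,0.1,0,0,0,0,0,0.1,0,0,0,0,0,0.1,0,0,0,0,0,0.1,0,0,0,0,0,0,0,0,0,0,0,0,0,0,0,0,0,0,0,0,0], "hand": 1}}

```text
time_s: 11.55
ee_pos: [513.3, -147.4, 234.3]
ee_rot: [-180.0, 0.0, 15.1]
force: [0.1, -1.3, -0.8]
gripper_width: 91.5
```

```bash
python3 shot.py w9; python3 rings.py w9 514 -147 56 34; python3 rings.py w9 663 47 50 27 20 13; python3 -c "
from fit import *
print(fitf(*pickle.load(open('w9.pkl','rb')),'54',648,-148))
f=grab_frame('scene');cv2.imwrite('pics/s9z.png',cv2.resize(f['frame'][165:285,280:440,::-1],None,fx=4,fy=4,interpolation=cv2.INTER_CUBIC))"
```

```text
11.55 [ 513.33 -147.37  234.31] [-1.7998e+02  4.0000e-02  1.5110e+01]
34.0 [84.6, 514.0, -147.5]
27.0 [46.3, 662.0, 45.5]
20.0 [42.4, 662.5, 47.0]
13.0 [40.1, 662.5, 49.0]
(array([ 648.8, -148.1]), np.float64(0.964))
```

View pics/s9z.png

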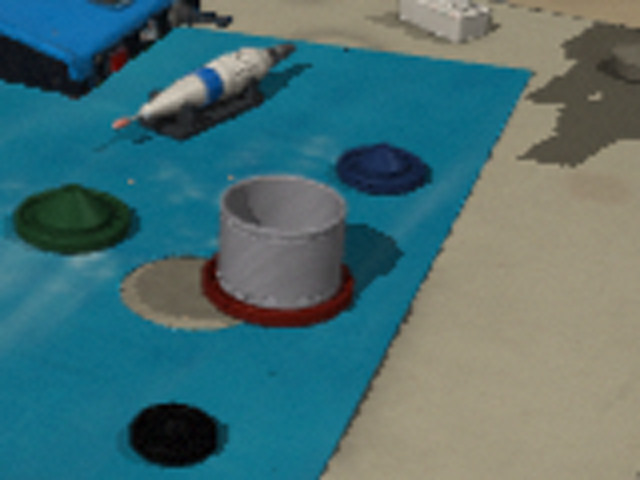

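View pics/w9.png

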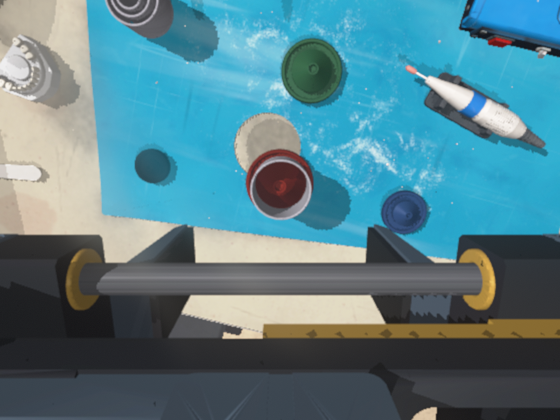

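Call:
{"fn": "arm_command", "kwargs": {"series": [0.03,0.04,0,0,0,0,0.055,0.07,0,0,0,0,0.06,0.078,0,0,0,0,0.06,0.078,0,0,0,0,0.06,0.078,0,0,0,0,0.05,0.07,0,0,0,0,0.04,0.05,0,0,0,0,0.0175,0.019,0,0,0,0,0,0,0,0,0,0,0,0,-0.08,0,0,0,0,0,-0.09,0,0,0,0,0,-0.09,0,0,0,0,0,-0.09,0,0,0,0,0,-0.09,0,0,0,0,0,-0.07,0,0,0,0,0,-0.04,0,0,0,0,0,-0.02,0,0,0,0,0,0,0,0,0,0,0,0,0,0,0]}}

```text
time_s: 13.23
ee_pos: [662.9, 44.7, 7.1]
ee_rot: [180.0, -0.0, 15.1]
force: [-0.7, -0.4, 0.6]
gripper_width: 91.2
```

```bash
python3 shot.py w10
```

```text
13.2333 [662.91  44.73   7.14] [ 1.7998e+02 -1.0000e-02  1.5060e+01]
```

View pics/w10.png

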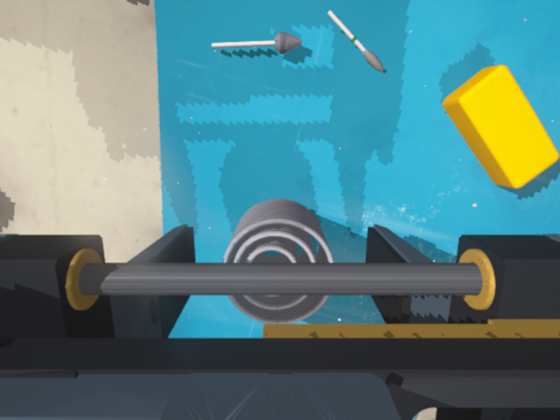

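Call:
{"fn": "arm_command", "kwargs": {"series": [0,0,0,0,0,0,0,0,0,0,0,0,0,0,0,0,0,0,0,0,0,0,0,0,0,0,0,0,0,0,0,0,0,0,0,0,0,0,0,0,0,0,0,0,0,0,0,0,0,0,0,0,0,0], "hand": 0.5, "newtons": 30}}

```text
time_s: 14.03
ee_pos: [663.0, 45.8, 6.8]
ee_rot: [180.0, -0.0, 15.1]
force: [-0.3, 0.2, 2.4]
gripper_width: 53.4
```

Call:
{"fn": "arm_command", "kwargs": {"series": [0,0,0.01,0,0,0,0,0,0.02,0,0,0,0,0,0.03,0,0,0,0,0,0.05,0,0,0,0,0,0.05,0,0,0,0,0,0.05,0,0,0,0,0,0.03,0,0,0,0,0,0,0,0,0,0,0,0,0,0,0]}}

```text
time_s: 14.78
ee_pos: [663.2, 45.7, 103.4]
ee_rot: [180.0, -0.1, 15.1]
force: [-0.2, -0.5, -1.6]
gripper_width: 53.2
```

```bash
python3 shot.py w11;  python3 rings.py w11 662.5 46 145 27; python3 rings.py w11 662.5 47 50 20 13;python3 -c "
from h import *
f=grab_frame('scene');cv2.imwrite('pics/s11z.png',cv2.resize(f['frame'][125:285,160:340,::-1],None,fx=3.5,fy=3.5,interpolation=cv2.INTER_CUBIC))"
```

```text
14.7833 [663.16  45.65 103.36] [ 1.7998e+02 -8.0000e-02  1.5110e+01]
27.0 [31.6, 662.0, 45.0]
20.0 [50.1, 663.0, 48.0]
13.0 [24.7, 662.5, 49.5]
```

View pics/s11z.png

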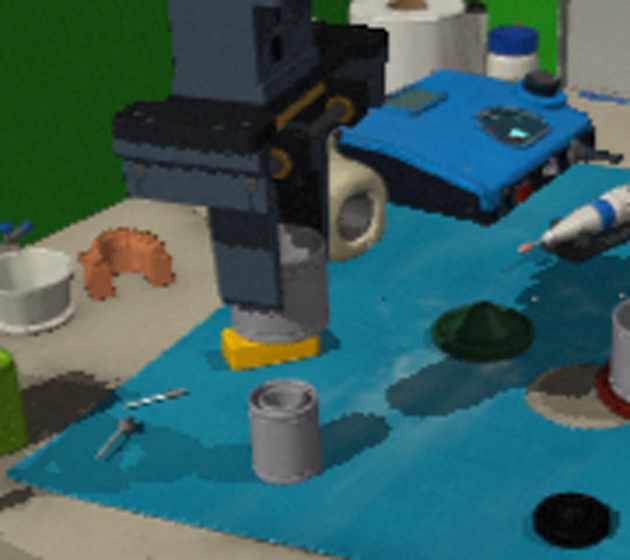

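View pics/w11.png

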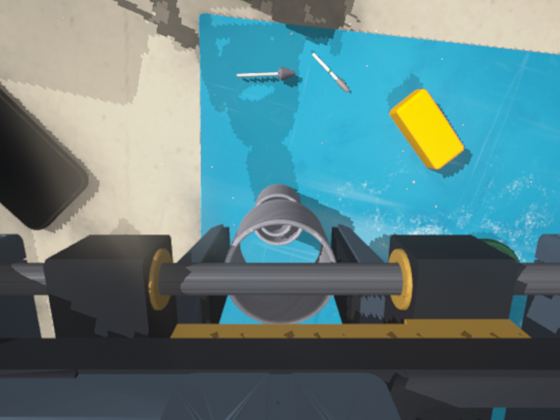

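Call:
{"fn": "arm_command", "kwargs": {"series": [-0.002,-0.03,0,0,0,0,-0.004,-0.06,0,0,0,0,-0.006,-0.08,0,0,0,0,-0.006,-0.08,0,0,0,0,-0.006,-0.08,0,0,0,0,-0.005,-0.07,0,0,0,0,-0.004,-0.055,0,0,0,0,-0.001,-0.029,0,0,0,0,0,0,0,0,0,0,0,0,0,0,0,0,0,0,0,0,0,0]}}

```text
time_s: 15.8
ee_pos: [649.2, -146.7, 102.1]
ee_rot: [-179.9, 0.0, 15.2]
force: [-0.2, 0.7, -1.1]
gripper_width: 53.5
```

```bash
python3 shot.py w12;  python3 rings.py w12 648.5 -148 146.5 27; python3 -c "
from fit import *
f,p=pickle.load(open('w12.pkl','rb')); print(proj(f,[[648.5,-148.2,28]],p))"
```

```text
15.8 [ 649.18 -146.73  102.09] [-1.7994e+02  3.0000e-02  1.5150e+01]
27.0 [48.3, 649.0, -147.0]
[[281.30806943 214.22038642]]
```

View pics/w12.png

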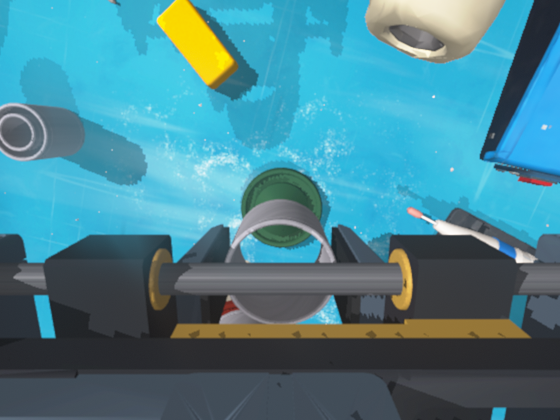

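Call:
{"fn": "arm_command", "kwargs": {"series": [-0.001,-0.003,-0.04,0,0,0,0,0,-0.06,0,0,0,0,0,-0.05,0,0,0,0,0,-0.03,0,0,0,0,0,-0.015,0,0,0,0,0,-0.01,0,0,0,0,0,-0.008,0,0,0,0,0,0,0,0,0,0,0,0,0,0,0]}}

```text
time_s: 16.6
ee_pos: [649.6, -149.2, 18.2]
ee_rot: [180.0, -0.1, 15.1]
force: [0.9, -0.2, -0.2]
gripper_width: 53.4
```

Call:
{"fn": "arm_command", "kwargs": {"series": [0,0,-0.004,0,0,0,0,0,-0.003,0,0,0,0,0,-0.002,0,0,0,0,0,0,0,0,0,0,0,0,0,0,0]}}

```text
time_s: 17.02
ee_pos: [649.1, -149.1, 13.9]
ee_rot: [180.0, -0.0, 15.1]
force: [0.8, 0.6, -0.7]
gripper_width: 53.6
```

Call:
{"fn": "arm_command", "kwargs": {"series": [0,0,-0.002,0,0,0,0,0,-0.002,0,0,0,0,0,0,0,0,0,0,0,0,0,0,0]}}

```text
time_s: 17.35
ee_pos: [649.2, -149.1, 12.8]
ee_rot: [180.0, -0.0, 15.1]
force: [-0.2, 0.6, 3.6]
gripper_width: 53.6
```

Contact at the expected height. Release and lift.

Call:
{"fn": "arm_command", "kwargs": {"series": [0,0,0,0,0,0,0,0,0,0,0,0,0,0,0,0,0,0,0,0,0,0,0,0,0,0,0,0,0,0,0,0,0,0,0,0,0,0,0.02,0,0,0,0,0,0.05,0,0,0,0,0,0.09,0,0,0,0,0,0.1,0,0,0,0,0,0.1,0,0,0,0,0,0.1,0,0,0,0,0,0.1,0,0,0,0,0,0,0,0,0,0,0,0,0,0,0,0,0,0,0,0,0], "hand": 1}}

```text
time_s: 18.68
ee_pos: [648.5, -149.0, 236.2]
ee_rot: [-180.0, 0.0, 15.1]
force: [-0.3, 0.2, -0.1]
gripper_width: 91.2
```

```bash
python3 shot.py w13; python3 rings.py w13 648 -148 56 27; python3 rings.py w13 663 47 50 20 13; python3 -c "
from fit import *
f=grab_frame('scene');cv2.imwrite('pics/s13z.png',cv2.resize(f['frame'][165:305,200:410,::-1],None,fx=3.6,fy=3.6,interpolation=cv2.INTER_CUBIC))"
```

```text
18.6833 [ 648.5  -149.02  236.2 ] [-1.800e+02  1.000e-02  1.512e+01]
27.0 [86.5, 648.5, -149.0]
20.0 [63.4, 663.0, 47.5]
13.0 [54.5, 662.5, 49.0]
```

View pics/s13z.png

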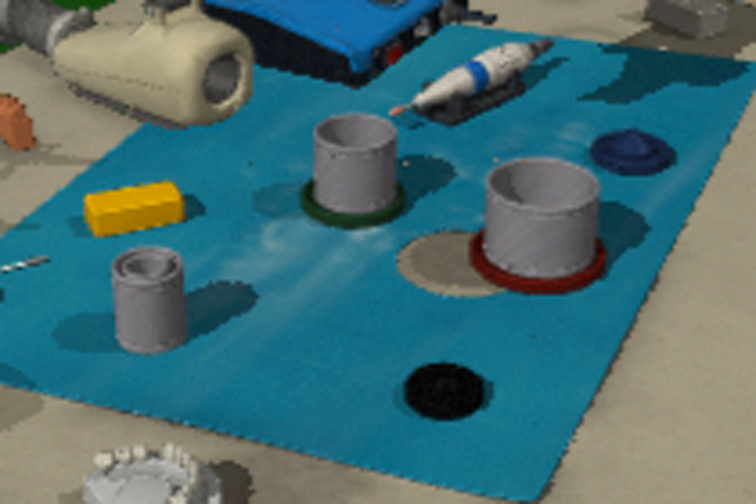

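View pics/w13.png

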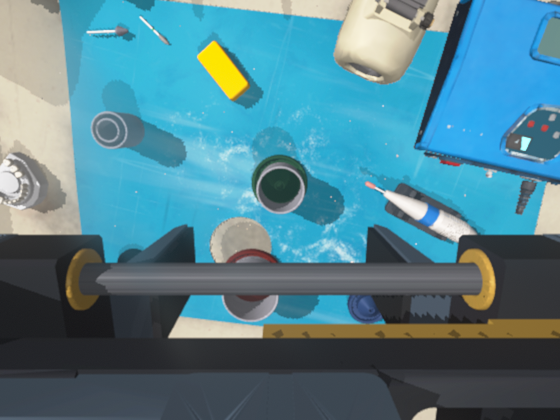

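Call:
{"fn": "arm_command", "kwargs": {"series": [0.003,0.04,0,0,0,0,0.005,0.07,0,0,0,0,0.006,0.08,0,0,0,0,0.006,0.08,0,0,0,0,0.006,0.08,0,0,0,0,0.005,0.07,0,0,0,0,0.004,0.05,0,0,0,0,0.001,0.024,0,0,0,0,0,0,0,0,0,0,0,0,-0.08,0,0,0,0,0,-0.09,0,0,0,0,0,-0.09,0,0,0,0,0,-0.09,0,0,0,0,0,-0.09,0,0,0,0,0,-0.07,0,0,0,0,0,-0.04,0,0,0,0,0,-0.025,0,0,0,0,0,0,0,0,0,0,0,0,0,0,0]}}

```text
time_s: 20.37
ee_pos: [663.6, 47.7, 6.4]
ee_rot: [180.0, -0.0, 15.1]
force: [-0.0, -0.1, 0.9]
gripper_width: 91.3
```

```bash
python3 shot.py w14
```

```text
20.3667 [663.62  47.72   6.39] [ 1.7998e+02 -1.0000e-02  1.5070e+01]
```

View pics/w14.png

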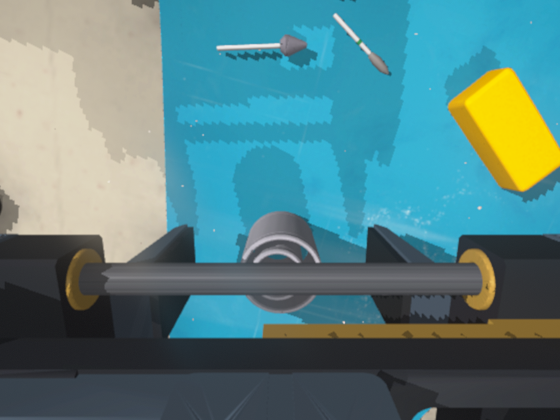

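Call:
{"fn": "arm_command", "kwargs": {"series": [0,0,0,0,0,0,0,0,0,0,0,0,0,0,0,0,0,0,0,0,0,0,0,0,0,0,0,0,0,0,0,0,0,0,0,0,0,0,0,0,0,0,0,0,0,0,0,0,0,0,0,0,0,0,0,0,0,0,0,0], "hand": 0.35, "newtons": 25}}

```text
time_s: 21.25
ee_pos: [663.3, 48.4, 6.1]
ee_rot: [180.0, 0.0, 15.1]
force: [0.2, -0.5, 1.3]
gripper_width: 39.2
```

Call:
{"fn": "arm_command", "kwargs": {"series": [0,0,0.01,0,0,0,0,0,0.02,0,0,0,0,0,0.03,0,0,0,0,0,0.05,0,0,0,0,0,0.05,0,0,0,0,0,0.05,0,0,0,0,0,0.03,0,0,0,0,0,0,0,0,0,0,0,0,0,0,0]}}

```text
time_s: 22.0
ee_pos: [663.6, 48.5, 103.1]
ee_rot: [180.0, -0.1, 15.1]
force: [-0.2, 1.4, -0.4]
gripper_width: 39.3
```

```bash
python3 shot.py w15;  python3 rings.py w15 662.5 47 146 20; python3 rings.py w15 662.5 48 50 13;python3 -c "
from h import *
f=grab_frame('scene');cv2.imwrite('pics/s15z.png',cv2.resize(f['frame'][125:285,160:340,::-1],None,fx=3.5,fy=3.5,interpolation=cv2.INTER_CUBIC))"
```

```text
22.0 [663.64  48.48 103.09] [ 1.7998e+02 -1.0000e-01  1.5110e+01]
20.0 [32.2, 662.5, 48.0]
13.0 [32.5, 662.5, 49.0]
```

View pics/s15z.png

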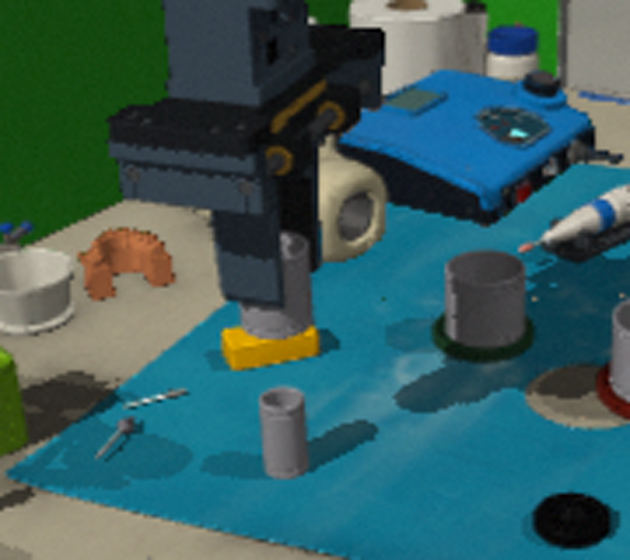

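View pics/w15.png

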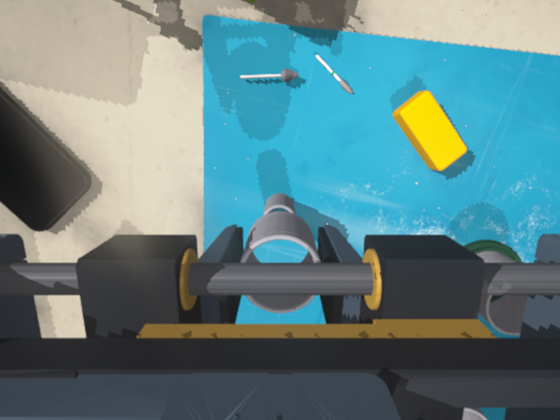

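Call:
{"fn": "arm_command", "kwargs": {"series": [-0.016,-0.04,0,0,0,0,-0.028,-0.07,0,0,0,0,-0.033,-0.082,0,0,0,0,-0.033,-0.082,0,0,0,0,-0.033,-0.082,0,0,0,0,-0.033,-0.082,0,0,0,0,-0.033,-0.082,0,0,0,0,-0.033,-0.082,0,0,0,0,-0.033,-0.082,0,0,0,0,-0.033,-0.082,0,0,0,0,-0.03,-0.07,0,0,0,0,-0.015,-0.04,0,0,0,0,-0.0075,-0.0175,0,0,0,0,0,0,0,0,0,0,0,0,0,0,0,0,0,0,0,0,0,0]}}

```text
time_s: 23.43
ee_pos: [519.2, -307.7, 101.8]
ee_rot: [-179.9, 0.0, 15.2]
force: [0.4, -0.1, 0.0]
gripper_width: 39.4
```

```bash
python3 shot.py w16;  python3 rings.py w16 518.5 -309 146 20; python3 -c "
from fit import *
f,p=pickle.load(open('w16.pkl','rb')); print(proj(f,[[518.5,-309.3,23]],p));print(fitf(f,p,'40',518.5,-309.3))
cv2.imwrite('pics/w16z.png',cv2.resize(f['frame'][170:340,180:400,::-1],None,fx=3.5,fy=3.5,interpolation=cv2.INTER_CUBIC))"
```

```text
23.4333 [ 519.24 -307.75  101.77] [-1.7994e+02  2.0000e-02  1.5170e+01]
20.0 [45.5, 517.0, -309.0]
[[281.3689432  212.94503473]]
(array([ 526.8, -307. ]), np.float64(0.597))
```

View pics/w16z.png

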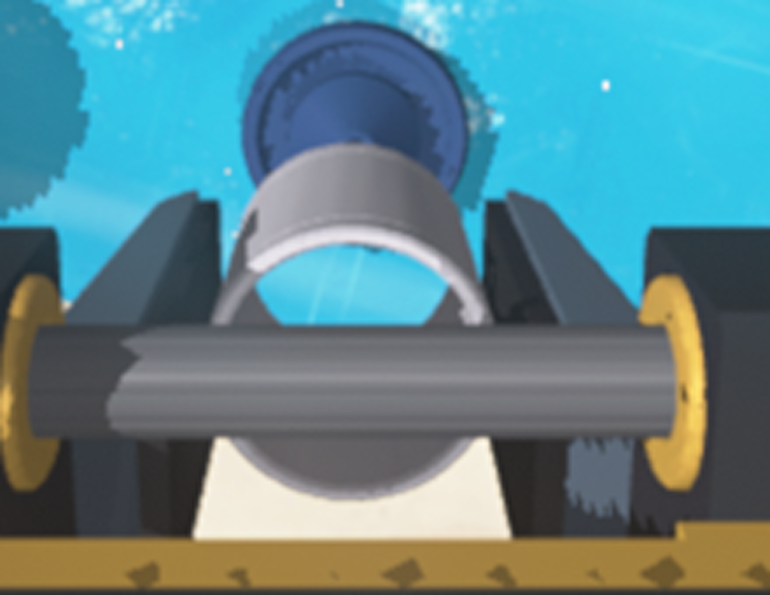

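Call:
{"fn": "arm_command", "kwargs": {"series": [0.0005,-0.0025,-0.04,0,0,0,0,0,-0.06,0,0,0,0,0,-0.05,0,0,0,0,0,-0.03,0,0,0,0,0,-0.015,0,0,0,0,0,-0.01,0,0,0,0,0,-0.008,0,0,0,0,0,0,0,0,0,0,0,0,0,0,0]}}

```text
time_s: 24.23
ee_pos: [519.9, -310.0, 17.7]
ee_rot: [179.9, -0.1, 15.1]
force: [0.3, -0.3, 0.2]
gripper_width: 39.5
```

Call:
{"fn": "arm_command", "kwargs": {"series": [0,0,-0.004,0,0,0,0,0,-0.003,0,0,0,0,0,-0.003,0,0,0,0,0,-0.002,0,0,0,0,0,0,0,0,0,0,0,0,0,0,0]}}

```text
time_s: 24.73
ee_pos: [519.4, -310.0, 12.2]
ee_rot: [180.0, -0.0, 15.1]
force: [-0.4, 0.5, -0.3]
gripper_width: 39.9
```

Call:
{"fn": "arm_command", "kwargs": {"series": [0,0,-0.002,0,0,0,0,0,-0.001,0,0,0,0,0,0,0,0,0,0,0,0,0,0,0]}}

```text
time_s: 25.07
ee_pos: [519.5, -309.9, 12.1]
ee_rot: [180.0, -0.0, 15.1]
force: [-1.2, 1.7, 5.4]
gripper_width: 39.2
```

Call:
{"fn": "arm_command", "kwargs": {"series": [0,0,0,0,0,0,0,0,0,0,0,0,0,0,0,0,0,0,0,0,0,0,0,0,0,0,0,0,0,0,0,0,0,0,0,0,0,0,0.02,0,0,0,0,0,0.05,0,0,0,0,0,0.09,0,0,0,0,0,0.1,0,0,0,0,0,0.1,0,0,0,0,0,0.1,0,0,0,0,0,0.1,0,0,0,0,0,0,0,0,0,0,0,0,0,0,0,0,0,0,0,0,0], "hand": 1}}

```text
time_s: 26.4
ee_pos: [518.8, -309.6, 234.7]
ee_rot: [-180.0, 0.0, 15.1]
force: [-0.2, 0.2, 0.1]
gripper_width: 91.1
```

```bash
python3 shot.py w17; python3 rings.py w17 518 -309 56 20;  python3 -c "
from fit import *
f=grab_frame('scene');cv2.imwrite('pics/s17z.png',cv2.resize(f['frame'][165:305,200:410,::-1],None,fx=3.6,fy=3.6,interpolation=cv2.INTER_CUBIC))"
```

```text
26.4 [ 518.83 -309.63  234.73] [-1.7998e+02  3.0000e-02  1.5110e+01]
20.0 [89.0, 519.0, -310.0]
```

View pics/s17z.png

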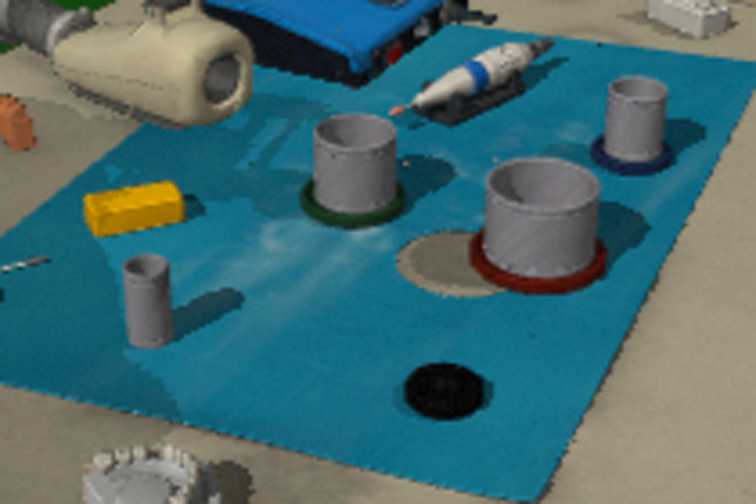

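View pics/w17.png

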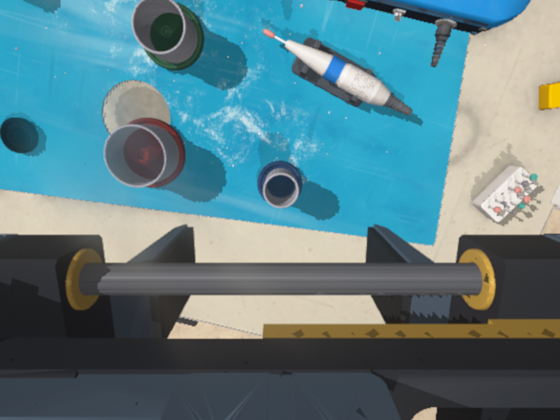

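Call:
{"fn": "arm_command", "kwargs": {"series": [0.016,0.04,0,0,0,0,0.028,0.07,0,0,0,0,0.033,0.082,0,0,0,0,0.033,0.082,0,0,0,0,0.033,0.082,0,0,0,0,0.033,0.082,0,0,0,0,0.033,0.082,0,0,0,0,0.033,0.082,0,0,0,0,0.033,0.082,0,0,0,0,0.033,0.082,0,0,0,0,0.03,0.07,0,0,0,0,0.015,0.04,0,0,0,0,0.006,0.0205,0,0,0,0,0,0,0,0,0,0,0,0,0,0,0,0,0,0,0,0,0,0]}}

```text
time_s: 27.83
ee_pos: [662.4, 47.0, 234.8]
ee_rot: [180.0, 0.1, 15.0]
force: [0.3, -0.8, -0.0]
gripper_width: 91.0
```

```bash
python3 shot.py w18; python3 rings.py w18 662.5 49 50 13; python3 ringov.py w18 662.5 49 50 13
```

```text
27.8333 [662.4   46.96 234.84] [1.7996e+02 6.0000e-02 1.5020e+01]
13.0 [83.0, 662.5, 49.5]
```

View pics/ov_w18.png

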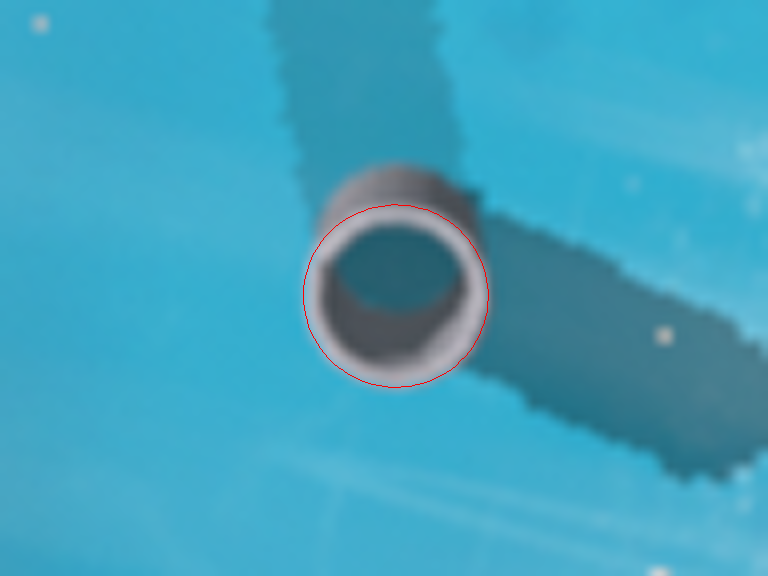

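Call:
{"fn": "arm_command", "kwargs": {"series": [0,0.004,-0.08,0,0,0,0,0,-0.09,0,0,0,0,0,-0.09,0,0,0,0,0,-0.09,0,0,0,0,0,-0.09,0,0,0,0,0,-0.07,0,0,0,0,0,-0.04,0,0,0,0,0,-0.022,0,0,0,0,0,0,0,0,0,0,0,0,0,0,0]}}

```text
time_s: 28.72
ee_pos: [663.5, 49.5, 7.0]
ee_rot: [180.0, -0.1, 15.1]
force: [-0.2, -0.9, 0.2]
gripper_width: 91.4
```

Call:
{"fn": "arm_command", "kwargs": {"series": [0,0,0,0,0,0,0,0,0,0,0,0,0,0,0,0,0,0,0,0,0,0,0,0,0,0,0,0,0,0,0,0,0,0,0,0,0,0,0,0,0,0,0,0,0,0,0,0,0,0,0,0,0,0,0,0,0,0,0,0,0,0,0,0,0,0], "hand": 0.2, "newtons": 20}}

```text
time_s: 29.63
ee_pos: [662.9, 50.3, 6.1]
ee_rot: [180.0, 0.0, 15.1]
force: [0.1, 1.1, -0.4]
gripper_width: 24.6
```

Call:
{"fn": "arm_command", "kwargs": {"series": [0,0,0.01,0,0,0,0,0,0.02,0,0,0,0,0,0.03,0,0,0,0,0,0.05,0,0,0,0,0,0.05,0,0,0,0,0,0.05,0,0,0,0,0,0.03,0,0,0,0,0,0,0,0,0,0,0,0,0,0,0]}}

```text
time_s: 30.38
ee_pos: [663.2, 50.3, 103.1]
ee_rot: [180.0, -0.1, 15.1]
force: [-0.5, -0.1, -0.8]
gripper_width: 24.9
```

```bash
python3 shot.py w19;  python3 rings.py w19 662.5 50 146 13; python3 -c "
from h import *
f=grab_frame('scene');cv2.imwrite('pics/s19z.png',cv2.resize(f['frame'][125:305,160:370,::-1],None,fx=3.3,fy=3.3,interpolation=cv2.INTER_CUBIC))"
```

```text
30.3833 [663.21  50.3  103.08] [ 1.7997e+02 -9.0000e-02  1.5120e+01]
13.0 [28.1, 661.5, 49.0]
```

View pics/s19z.png

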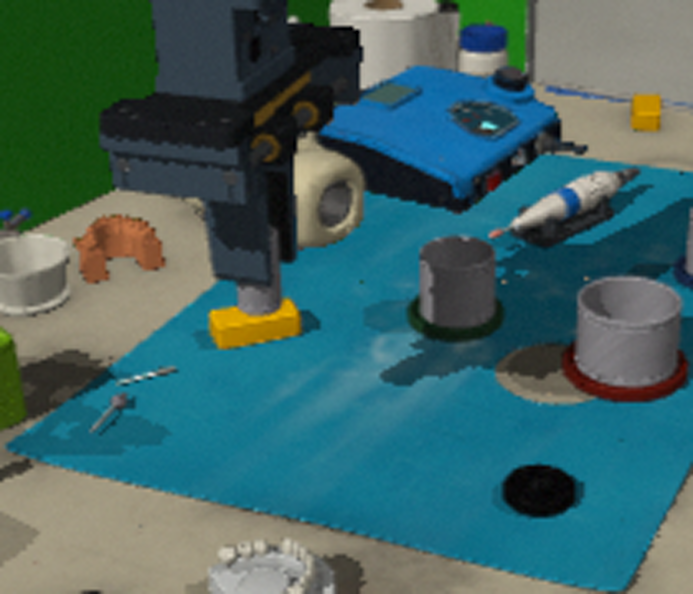

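View pics/w19.png

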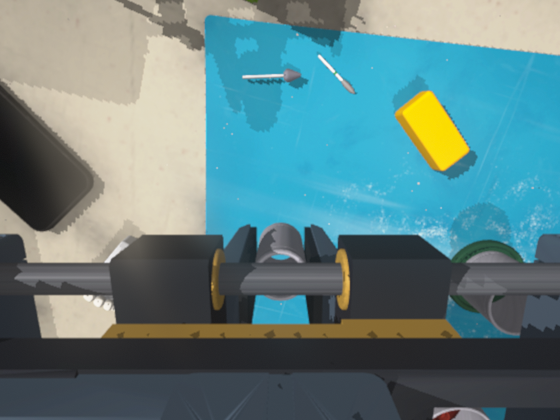

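```bash
sed -i 's/m=(V<85)&(S>=0)/m=(V<BT)/; s/^th=/BT=85\nth=/' fit.py; python3 - <<'E'
import fit
from fit import *
sc=grab_frame("scene"); print("scene",fitf(sc,None,"26",493,8.6))
for n,bt in(("w1",112),("w9",112),("w8",112)):
    fit.BT=bt; f,p=pickle.load(open(n+".pkl","rb"))
    for w in(1.15,1.3): print(n,fitf(f,p,"26",493,8.6,win=w))
    c=proj(f,[[493,8.6,5]],p)[0].astype(int); a=f["frame"][c[1]-35:c[1]+35,c[0]-45:c[0]+45,::-1]
    z=cv2.resize(a,None,fx=8,fy=8,interpolation=cv2.INTER_CUBIC)
    h=((hull(f,p,493.1,8.6,21,2,11)[:,0]-c+[45,35]+.5)*8).astype(np.int32); cv2.polylines(z,[h],1,(0,0,255),1)
    cv2.imwrite(f"pics/b_{n}.png",z)
E
```

```text
scene (array([492.4,   9.3]), np.float64(1.009))
w1 (array([493.6,   9.8]), np.float64(0.914))
w1 (array([493.6,   9.8]), np.float64(0.914))
w9 (array([493.2,  10.2]), np.float64(0.902))
w9 (array([493.2,  10.2]), np.float64(0.902))
w8 (array([484.9,   7.5]), np.float64(0.377))
w8 (array([484.9,   7.5]), np.float64(0.377))
```

View pics/b_w9.png

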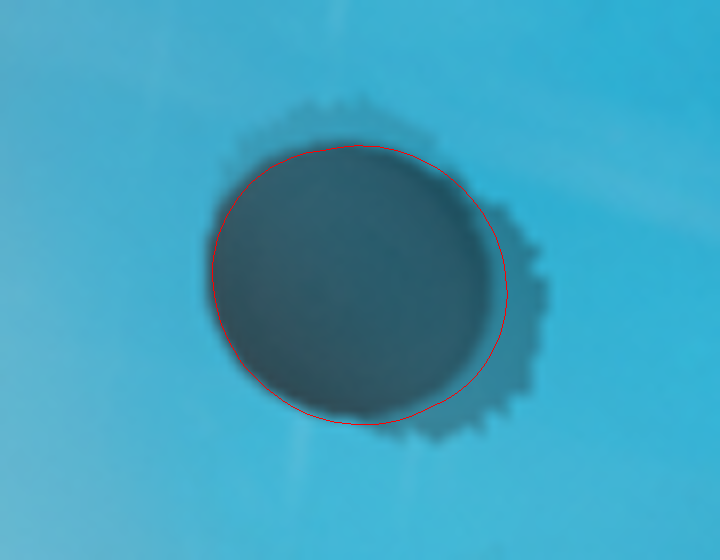

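Call:
{"fn": "arm_command", "kwargs": {"series": [-0.03,-0.008,0,0,0,0,-0.06,-0.014,0,0,0,0,-0.08,-0.019,0,0,0,0,-0.08,-0.019,0,0,0,0,-0.08,-0.019,0,0,0,0,-0.05,-0.012,0,0,0,0,-0.03,-0.007,0,0,0,0,-0.013,-0.003,0,0,0,0,0,0,0,0,0,0,0,0,0,0,0,0,0,0,0,0,0,0]}}

```text
time_s: 31.45
ee_pos: [494.9, 10.0, 102.0]
ee_rot: [180.0, -0.0, 15.1]
force: [0.5, 1.0, -0.8]
gripper_width: 24.6
```

```bash
python3 shot.py w20;  python3 rings.py w20 493 10 146 13; python3 -c "
from fit import *
f,p=pickle.load(open('w20.pkl','rb')); print(proj(f,[[493.1,9.6,18]],p))
z=cv2.resize(f['frame'][170:340,180:400,::-1],None,fx=3.5,fy=3.5,interpolation=cv2.INTER_CUBIC)
h=((hull(f,p,493.1,9.6,21,2,11)[:,0]-[180,170]+.5)*3.5).astype(np.int32); cv2.polylines(z,[h],1,(0,0,255),1)
cv2.imwrite('pics/w20z.png',z)"
```

```text
31.45 [494.89  10.04 101.97] [ 1.7999e+02 -4.0000e-02  1.5120e+01]
13.0 [43.2, 493.0, 7.5]
[[279.62332991 212.37249729]]
```

View pics/w20z.png

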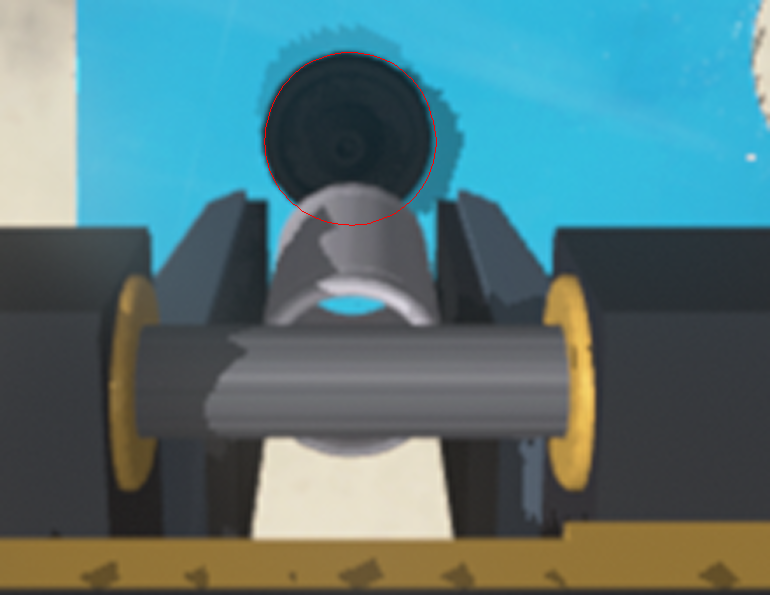

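Call:
{"fn": "arm_command", "kwargs": {"series": [-0.0025,0,-0.04,0,0,0,0,0,-0.06,0,0,0,0,0,-0.05,0,0,0,0,0,-0.03,0,0,0,0,0,-0.01,0,0,0,0,0,0,0,0,0,0,0,0,0,0,0]}}

```text
time_s: 32.08
ee_pos: [493.6, 10.0, 26.4]
ee_rot: [180.0, -0.0, 15.1]
force: [0.2, -0.7, -0.1]
gripper_width: 24.8
```

```bash
python3 shot.py w21; python3 -c "
from h import *
f=grab_frame('scene');cv2.imwrite('pics/s21z.png',cv2.resize(f['frame'][180:305,250:400,::-1],None,fx=4,fy=4,interpolation=cv2.INTER_CUBIC))"
```

```text
32.0833 [493.64   9.99  26.43] [ 1.7998e+02 -4.0000e-02  1.5120e+01]
```

View pics/s21z.png

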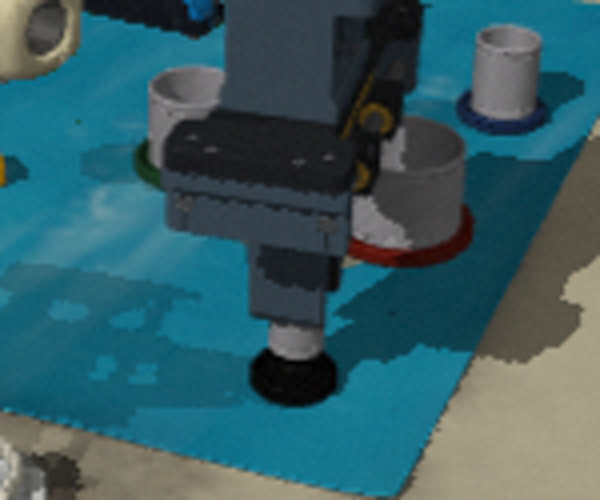

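Call:
{"fn": "arm_command", "kwargs": {"series": [0,0,-0.01,0,0,0,0,0,-0.01,0,0,0,0,0,-0.008,0,0,0,0,0,-0.005,0,0,0,0,0,-0.003,0,0,0,0,0,0,0,0,0,0,0,0,0,0,0]}}

```text
time_s: 32.77
ee_pos: [492.9, 10.0, 12.0]
ee_rot: [-180.0, -0.0, 15.1]
force: [0.7, 0.7, 2.1]
gripper_width: 24.9
```

Call:
{"fn": "arm_command", "kwargs": {"series": [0,0,-0.002,0,0,0,0,0,0,0,0,0,0,0,0,0,0,0]}}

```text
time_s: 33.02
ee_pos: [493.0, 10.0, 11.9]
ee_rot: [180.0, -0.0, 15.1]
force: [-2.0, 0.5, 8.6]
gripper_width: 24.5
```

Call:
{"fn": "arm_command", "kwargs": {"series": [0,0,0,0,0,0,0,0,0,0,0,0,0,0,0,0,0,0,0,0,0,0,0,0,0,0,0,0,0,0,0,0,0,0,0,0,0,0,0.02,0,0,0,0,0,0.05,0,0,0,0,0,0.09,0,0,0,0,0,0.1,0,0,0,0,0,0.1,0,0,0,0,0,0.1,0,0,0,0,0,0.1,0,0,0,0,0,0,0,0,0,0,0,0,0,0,0,0,0,0,0,0,0], "hand": 1}}

```text
time_s: 34.35
ee_pos: [492.1, 9.9, 234.8]
ee_rot: [-180.0, 0.0, 15.1]
force: [-0.2, 0.9, -0.9]
gripper_width: 91.0
```

```bash
python3 shot.py w22; python3 rings.py w22 493 10 56 13; python3 -c "
from h import *
f=grab_frame('scene');cv2.imwrite('pics/s22z.png',cv2.resize(f['frame'][165:325,200:410,::-1],None,fx=3.6,fy=3.6,interpolation=cv2.INTER_CUBIC))"
```

```text
34.35 [492.09   9.86 234.75] [-1.800e+02  4.000e-02  1.511e+01]
13.0 [95.8, 492.5, 10.0]
```

View pics/s22z.png

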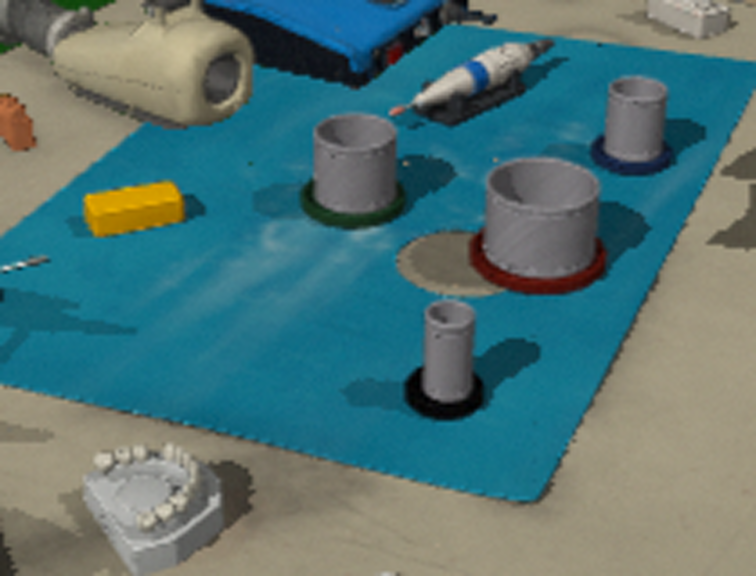

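View pics/w22.png

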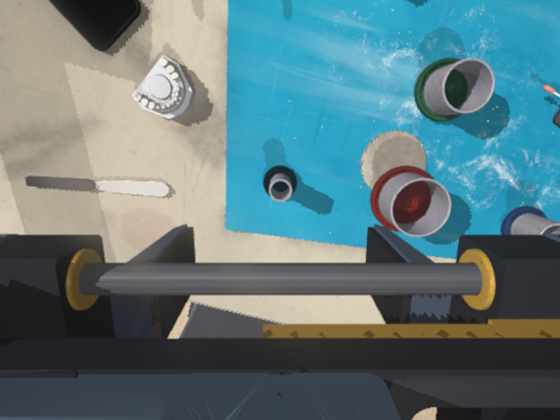

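```bash
python3 - <<'E'
from fit import *
f=grab_frame('scene'); z=cv2.resize(f['frame'][165:325,200:410,::-1],None,fx=3.6,fy=3.6,interpolation=cv2.INTER_CUBIC)
for x,y,r in((514,-147.3,34),(648.6,-149,27),(519,-310,20),(492.7,10,13)):
    for rr,zz,c in((r,56,(0,0,255)),(r+8,11,(0,255,255))):
        P=proj(f,np.c_[x+rr*np.cos(th),y+rr*np.sin(th),0*th+zz])
        cv2.polylines(z,[((P-[200,165]+.5)*3.6).round().astype(np.int32)],1,c,1)
cv2.imwrite('pics/final.png',z)
E
```

```text
(no output)
```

View pics/final.png

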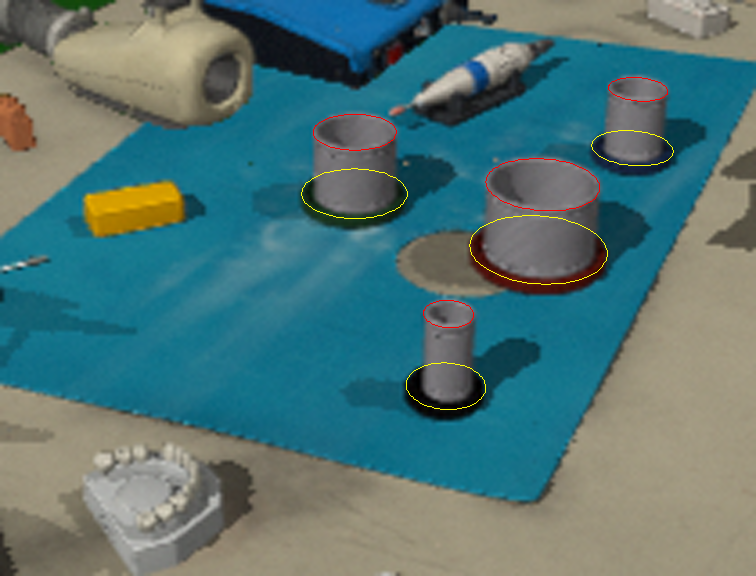

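The tops of all four rings sit on the predicted circles at z = 56 mm, concentric with their formers. Handing in.

```bash
python3 -c "
from workcell import env
print(env.job_done())"
```

```text
the job is handed in; nothing more can be done
None
```

All four rings are out of the nest and standing upright on the former of their own size. I handed the job in at about 35 s with the gripper open and the arm raised clear; it reported no verdict.

- **Order and seating:** I took the rings from the outside in (68, 54, 40, 26 mm), gripping each round its outside. Each one touched down at the height worked out for the groove floor (68 and 26 mm at about 9 N, 40 mm 5 N, 54 mm 4 N). I then released and lifted away.
- **Last checks:** In the final scene picture the tops of all four rings lie on the circles predicted for seated, upright rings (z = 56 mm). The ring centres in the wrist pictures agree with the former centres within about 1 mm. The plaster cast and wax block look undisturbed in the final picture. I judged that by eye and did not measure it.
- **What went wrong:** My first grasp failed. The real fingertips sit about 21 mm behind the reported TCP, not 11 mm ahead as the text says. The fingers closed on the rim and rode up onto the ring tops, pressing with about 8 N and pushing the nested rings a few millimetres off centre, but nothing tipped. I measured the true offset from the scene and wrist views and worked with that afterwards.
- **Other disagreement:** The gripper width read about 1 mm too small on every ring.

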